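# Bring the snap ring to the groove of a centrifuge spindle and hold it spread

### The arm

A 6-joint arm with a two-finger parallel gripper is mounted at the origin on the work surface. World frame = base frame: x ahead of the robot, y to its left, z up, the work surface at z = 0. Lengths are in mm, angles in rad, forces in N, time in s.
With the tool pointing down it reaches from about 350 to 775 mm from the base axis. Payload 7.3 kg.
Tool frame: the origin (TCP) lies midway between the tips of the shut fingers; the grasp point (between the pads) lies 19 mm behind it (bot.tcp_to_grasp is the distance from the TCP to the grasp point, in mm); z points along the fingers, y is the line along which they close (so a half turn about z gives the same grasp; the last joint's range is limited). The gripper opens to 92 mm and grips with 3 to 60 N. Pads are 19 mm wide; open, the fingers measure 130 mm over their backs; the gripper's body (75 mm by 190 mm) begins 47 mm behind the grasp point.
Start: joints at [-1.381, 0.342, 1.524, -0, 1.275, -0.146], TCP at [173.024, -495.693, 190.741] pointing down, gripper open.
Joint ranges: [-2.53, 2.53], [-0.77, 2.02], [0.04, 2.7], [-1, 4.14], [0.28, 2.66], [-3.11, 3.11]. Speed limits (rad/s): [2.57, 2.57, 3.14, 3.14, 3.14, 3.14].

### API

Orientations are given as [roll, pitch, yaw] about the fixed x, y, z axes, in that order (R = Rz(yaw) Ry(pitch) Rx(roll)).
In Python, from plant import bot, viewer gives the robot as it stands. The module is installed in compiled form; this text tells all that it offers.
- The arm moves only by the shell command python3 -m handwheel 'ROWS'. ROWS is text: rows parted by semicolons, each of 7 numbers parted by spaces: the shift along the tool's x, y, z scaled (see below), then the turn, a rotation vector about the tool's x, y, z scaled (see below), then the opening, from -1 (shut) to 1 (fully open), so that 0 is half open. In form: tx ty tz rx ry rz gripper; .... A call has 1 to 8 rows; each row is the pose to reach, as a shift and turn from the pose commanded when the call began, along the tool's axes at that moment, turning the shorter way round; what a row does not reach only later rows make up. The controller multiplies each number of a shift by 10 cm and each number of a turn by pi rad. A row lasts 1/12 s, in which the tool goes at most 41.7 mm and 7.16 degrees, less where a joint would pass 70% of its speed; a pose out of reach is approached as far as the arm can. A call with a number of a shift or a turn outside -1 to 1 is refused whole. A call with a gripper value outside its range is refused whole. The fingers move at their own pace and stop on an object; the grip force is fixed at half the most. Time passes only in rows, so rows that repeat a pose let the fingers close. It gives the time, the measured TCP pose, the force, the opening and the grip force at its end, in the units of the state.
- bot.get_obs(): the state, without advancing time (a new reading comes with each control period).
- viewer.capture(name): name is "side" or "top"; returns a dict with "frame" (384x512x3 uint8, red, green, blue), "fov_y" (degrees; the focal length in pixels is half the picture's height over the tangent of half this angle, whatever the lens; pixels are square), "cx", "cy" (the principal point, pixels), "T" (4x4, takes a point from camera to world coordinates). Camera axes: x right, y down, z forward; pixel columns grow to the right and rows downward; lengths in mm; the calibration is good to about 2 mm. A picture is of the moment at which its call begins. There is no depth.
- bot.close_job(): hands the job in; it is judged then, once.
Trained networks look in a picture, given as the dict that the camera call returned (one of the last four; its "shot" number tells which), for a name from the list of things; names that differ only in an ending like _2 or _b are one class to them, and where a whole thing is asked for, a point or a joint stands for the part that bears it (a point fixed in the world has none). Each returns a list of dicts, best first, with "score" (0 to 1); they miss things now and then, are a little off and sometimes report something else, mostly with a low value. They report only what shows in the picture. A call takes as long as a camera call. They do not tell look-alikes from the thing itself.
- viewer.recognise(target, picture): "centre" ([column, row] in pixels, amid what is visible of it).
- viewer.cut_out(target, picture): "pixels" (384x512 bool, what is visible of it) and "centre" ([column, row] in pixels, amid what is visible of it).
The state is a dict: "time": time; "joint_positions": joint angles; "dq": joint speeds; "tau": joint torques, N m; "tool_pos": TCP position; "tcp_rot": TCP orientation; "contact_force": force on the tool from outside, world axes, zero at the start; "moment": the same for the moment, N m; "grip_width": finger opening in mm; "finger_force": force on a finger pad.
Only numpy, scipy, OpenCV 4.12 (cv2) and the standard library are available. Lean on these libraries where they do the work, as an engineer would, in place of code of your own. Each camera call takes 0.05 s, during which the arm holds its last target. There are 200 camera calls.

### The job

The centrifuge's drive unit is on the bench for a new bearing: take the lock-ring pliers from the tool block, put their closed tips into the gap of the large snap ring and squeeze so that it spreads, then lift it and slide it down over the spindle stub to the groove. Finish while holding it there: pliers still gripped and squeezed, the ring spread, level, hanging in the pliers at the height of the groove and not set down on the bearing below, so that I can check the fit before it is let snap in. Leave everything else on the bench where it is.

Things in the scene. Friction and masses are not known exactly. Their poses are not given: they have to be found in the camera images.
- handle_left (a point): Lock-ring pliers (steel, black handles, 171 mm long, 0.22 kg), nose down in a pocket of the grey tool block. Point on the centreline of the left (+y) handle, 150 mm above the tip ends, 21 mm below the handle's top; round 10 mm bars, about upright here. Its x is normal to the pliers' flat, y runs from right to left handle, z from nose to handles.
- handle_right (a point): Same point, right handle. At rest 51 mm apart, 61 mm over the outsides: grip from above, a finger outside each handle. A spring holds them apart: they start to give at about 6 N of grip, reach the stop at about 9 N, or 13 N with the ring (20 N makes sure); then 31 mm over the outsides.
- pliers_right (a joint): How far the pliers are squeezed (rad): 0 handles apart, tips together; 0.36 at the stop. Squeezing the handles SPREADS the tips, each half turning 0.18 rad about a pivot 65 mm above the tip ends: over their outsides the tips go from 10 mm to 33 mm.
- tip_left (a point): Outer face of the left tip, 3 mm above its lower end. The tips are steel nibs 9 mm thick, 6.5 mm long below a small shoulder, together 10 mm wide closed (shoulders 16 mm); spreading lifts them some 2 mm towards the handles. In the block (55 mm high, pocket 45 mm deep) they stand 10 mm above the bench: raise the pliers straight up by 50 mm to free them.
- tip_right (a point): Same point, right tip. The middle between the two is the middle of the nose.
- ring_center (a point): Centre of the large snap ring (steel, 5 mm thick, band 6 mm wide, 51 mm across, 57 mm long with its tangs, 42 g), half its thickness up; flat on the bench. Gap and two straight tangs on its -x side, at first roughly towards the robot; y across the gap, z up. Relaxed it is 33 mm wide inside and does not pass over the stub; spread by the squeezed pliers it is a 39 mm circle.
- tang_left (a point): Middle of the gap-side face of the ring's left (+y) tang, at half thickness, 25 mm from ring_center along its -x. The tang runs from 13 to 31 mm from the centre. The closed nose goes in between the two tang points, the pliers' flat facing the ring centre, so that it stays 3 mm clear of the stub later.
- tang_right (a point): Same point, right tang. The two points are 18 mm apart relaxed, 32 to 33 mm with the pliers at their stop; the ring pulls back with 2 to 6 N and stays on the tips by friction.
- ring_left (a joint): Angle (rad) by which the ring's left arm is spread: 0 relaxed, about 0.05 where it would grip the stub, about 0.15 round and free of the stub.
- ring_right (a joint): The same for the right arm.
- groove (a point): On the axis of the upright spindle stub (steel, 35 mm diameter) of the drive unit (fixed; 130 mm square foot, finned round body 100 mm across and 62 mm high, bearing seat 76 mm across and 76 mm high), at mid-height of the groove, 105.5 mm above the bench. Groove 8 mm high, 30 mm diameter. z is up.
- stub_top (a point): Centre of the stub's upper end, 128.5 mm above the bench, 23 mm above mid-groove; the end is chamfered over 7 mm to 26 mm diameter.
- bearing: Inner race of the new bearing round the stub, 46 mm across; origin on the axis at its underside, top 85 mm above the bench, 16 mm below the groove's lower edge.
- ring: The back of the large snap ring (its arms hang on it): axes as ring_center, origin 2.5 mm below it.
- pliers: Left half of the pliers (the right half hangs on it); origin at the end of the closed tips, axes as handle_left.
- drive: The drive unit; origin on the spindle axis at bench height.
- sample_a: Sample bottle with red cap, 29 mm across, 56 mm high; bystander.
- sample_b: Another such bottle; bystander.
- beaker: Glass beaker, 60 mm across, 80 mm high; bystander.
- old_bearing: Old ball bearing, 47 mm across, 14 mm high; bystander.
- screwdriver: Screwdriver lying flat, 160 mm long; bystander.
- small_ring: Smaller snap ring, 31 mm across, 4 mm thick, lying flat; bystander.
- wash_bottle: White wash bottle, 68 mm across, 190 mm high with its spout; bystander.
Not all that is in view belongs to the job. What is shaped like the pliers but blue is not meant.

How it is judged:
By the outcome, as a careful person would: the job done as asked, in the order asked, and still so for the second after the job is handed in, while the arm keeps its last pose, push and grip.
It also fails if it takes over 56 s, if anything falls off the work surface, if the arm or the gripper's body presses on something with over 40 N, if the wrist force passes 120 N, or if a joint passes its speed limit or range.

## Working session

There is one attempt and no reset: what is moved stays moved. The work goes in short steps, Python scripts to look and compute and a shell command to move; the robot and the scene stay as the last step left them, time stands still between calls to the robot, and variables do not carry over. Pictures are saved under pics/ and viewed, at most 10 in all, crops included, and the job is handed in when it is done.

```bash
mkdir -p pics
cat > h.py <<'E'
import numpy as np,cv2
from plant import bot,viewer
def ray(p,px):
    f=p["frame"].shape[0]/2/np.tan(np.radians(p["fov_y"]/2))
    d=np.array([(px[0]-p["cx"])/f,(px[1]-p["cy"])/f,1.]);T=np.array(p["T"])
    return T[:3,3],T[:3,:3]@(d/np.linalg.norm(d))
def onz(p,px,z):
    o,d=ray(p,px);return o+d*(z-o[2])/d[2]
def proj(p,X):
    T=np.array(p["T"]);c=T[:3,:3].T@(np.array(X)-T[:3,3]);f=p["frame"].shape[0]/2/np.tan(np.radians(p["fov_y"]/2))
    return np.array([p["cx"]+f*c[0]/c[2],p["cy"]+f*c[1]/c[2]])
def tri(obs):
    A=np.zeros((3,3));b=np.zeros(3)
    for p,px in obs:
        o,d=ray(p,px);M=np.eye(3)-np.outer(d,d);A+=M;b+=M@o
    X=np.linalg.solve(A,b);return X,[np.linalg.norm(proj(p,X)-px) for p,px in obs]
def save(n,im): cv2.imwrite("pics/"+n+".png",cv2.cvtColor(im,cv2.COLOR_RGB2BGR))
E
python3 - <<'E'
from h import *
np.set_printoptions(precision=1,suppress=True)
P={n:viewer.capture(n) for n in("side","top")}
for n,p in P.items():
    print(n,p["fov_y"],p["cx"],p["cy"],np.array(p["T"]).round(2).tolist())
    save(n+"0",p["frame"])
for t in ["handle_left","handle_right","ring_center","tang_left","tang_right","groove","stub_top","pliers","ring","drive","wash_bottle","beaker","small_ring"]:
    for n,p in P.items():
        print(t,n,[(np.round(r["centre"],1).tolist(),round(r["score"],2)) for r in viewer.recognise(t,p)[:4]])
print(bot.get_obs())
E
```

```text
side 53.135752282350694 254.34858271507815 190.6706261434371 [[-0.77, -0.35, 0.53, 53.02], [-0.64, 0.42, -0.65, 565.67], [0.01, -0.84, -0.54, 637.39], [0.0, 0.0, 0.0, 1.0]]
top 54.91776440011488 248.32508811143816 189.72059452686372 [[0.02, -0.98, 0.17, 356.72], [-1.0, -0.02, 0.02, -82.99], [-0.02, -0.18, -0.98, 1243.31], [0.0, 0.0, 0.0, 1.0]]
handle_left side [([200.6, 261.5], 0.82), ([246.0, 290.1], 0.75), ([253.3, 243.1], 0.25)]
handle_left top [([167.2, 248.1], 0.68), ([158.1, 209.4], 0.47)]
handle_right side [([199.9, 261.2], 0.85), ([244.9, 294.3], 0.63)]
handle_right top [([214.5, 149.1], 0.69)]
ring_center side [([282.4, 185.7], 0.64), ([256.0, 246.5], 0.57)]
ring_center top []
tang_left side [([198.2, 262.6], 0.73), ([258.8, 249.5], 0.58)]
tang_left top []
tang_right side [([202.5, 262.6], 0.39)]
tang_right top [([303.5, 180.8], 0.18)]
groove side [([284.5, 185.9], 0.69), ([255.2, 247.0], 0.48)]
groove top [([299.2, 179.3], 0.71), ([147.3, 146.6], 0.45)]
stub_top side [([282.0, 188.8], 0.89)]
stub_top top [([301.5, 182.0], 0.75)]
pliers side [([198.5, 263.5], 0.94), ([249.8,
[... 197 characters left out ...]
01.8, 181.8], 0.57)]
wash_bottle side [([345.9, 159.4], 0.76)]
wash_bottle top [([368.2, 210.9], 0.58)]
beaker side [([103.7, 257.7], 0.69), ([255.1, 240.8], 0.54)]
beaker top [([144.4, 148.9], 0.66), ([236.3, 205.0], 0.15)]
small_ring side [([197.2, 264.1], 0.51), ([209.9, 257.3], 0.46)]
small_ring top []
{'time': 1.4, 'joint_positions': array([-1.4,  0.3,  1.5, -0. ,  1.3, -0.1]), 'dq': array([ 0.,  0.,  0.,  0., -0.,  0.]), 'tau': array([  0. , -43.1, -24.4,   0.1,   0. ,  -0. ]), 'tool_pos': array([ 173. , -495.7,  190.7]), 'tcp_rot': array([3.1, 0. , 0.3]), 'contact_force': array([ 0.2, -0.3,  0.5]), 'moment': array([-0.,  0.,  0.]), 'finger_force': 0.0, 'grip_width': 91.91427184307402}
```

Run:
```python
import cv2,numpy as np
s=cv2.imread("pics/side0.png");t=cv2.imread("pics/top0.png")
cv2.imwrite("pics/side0c.png",cv2.resize(s[120:345,70:370],None,fx=2.66,fy=2.66,interpolation=cv2.INTER_CUBIC))
cv2.imwrite("pics/top0c.png",cv2.resize(t[110:290,120:400],None,fx=2.8,fy=2.8,interpolation=cv2.INTER_CUBIC))
```

```text
(no output)
```

View pics/side0c.png

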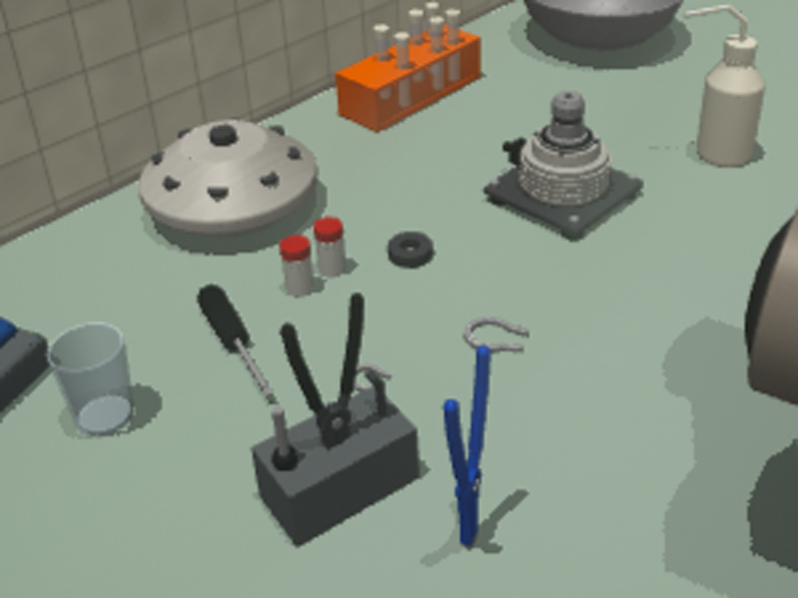

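View pics/top0c.png

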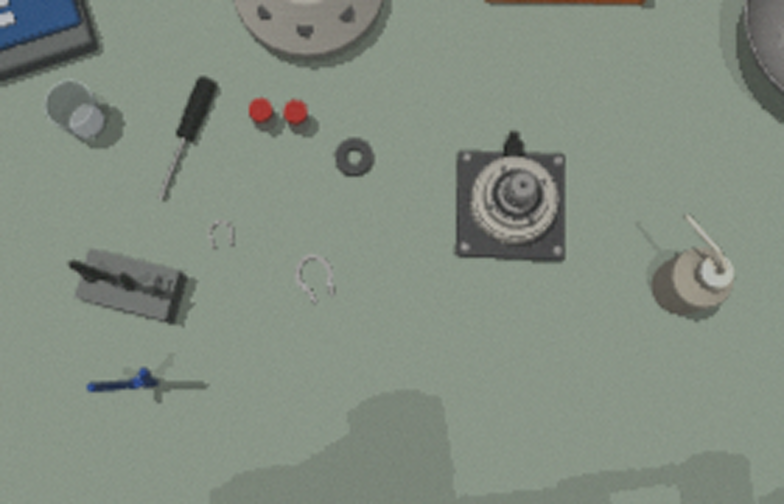

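Run:
```python
import cv2,numpy as np
s=cv2.imread("pics/side0.png");t=cv2.imread("pics/top0.png")
def c(im,x,y,w,h): return cv2.resize(im[y:y+h,x:x+w],(266,300),interpolation=cv2.INTER_NEAREST)
# side: ring, stub, pliers ; top: ring, stub, pliers
cv2.imwrite("pics/comp.png",np.vstack([np.hstack([c(s,240,235,32,36),c(s,262,148,44,50),c(s,164,225,60,68)]),np.hstack([c(t,217,193,32,36),c(t,280,155,44,50),c(t,142,190,48,54)])]))
```

```text
(no output)
```

View pics/comp.png

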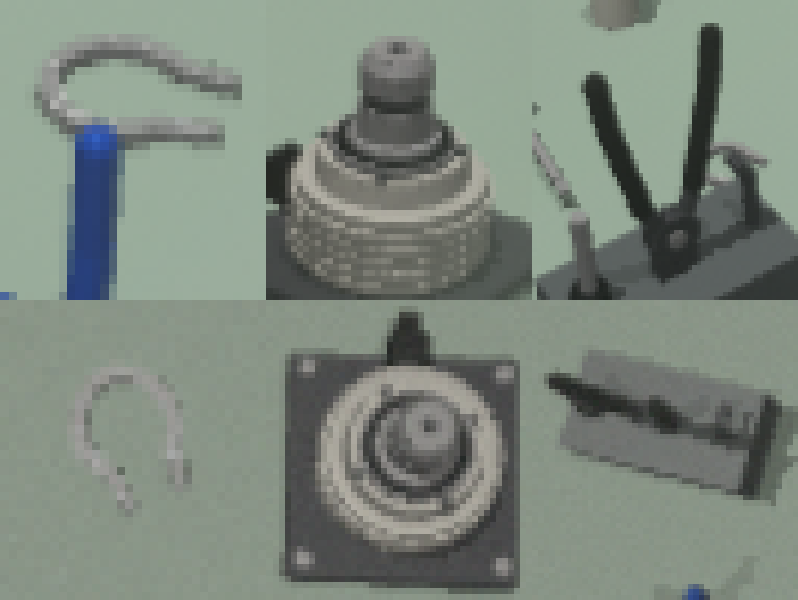

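```bash
cat > fit.py <<'E'
from h import *
from scipy.optimize import minimize
SS=4
def fill(L,p,X,lab,box,hull=False):
    q=np.array([proj(p,x) for x in X]);q=(q+.5-[box[0],box[1]])*SS
    if hull:q=cv2.convexHull(q.astype(np.float32))[:,0]
    cv2.fillPoly(L,[np.round(q*16-8).astype(np.int32)],lab,shift=4)
def resid(p,box,n,draw,bad=None):
    x,y,w,h=box;L=np.zeros((h*SS,w*SS),np.uint8);draw(L)
    A=np.stack([cv2.resize((L==k).astype(np.float32),(w,h),interpolation=cv2.INTER_AREA).ravel() for k in range(n)],1)
    I=p["frame"][y:y+h,x:x+w].reshape(-1,3).astype(float)
    if bad is not None:g=~bad[y:y+h,x:x+w].ravel();A=A[g];I=I[g]
    c=np.linalg.lstsq(A,I,rcond=None)[0];return ((A@c-I)**2).mean()
def ringshape(spread):
    th=np.linspace(0,np.radians(125),24);out=[]
    for s in(1,-1):
        a=np.r_[np.c_[25.5*np.cos(th),25.5*np.sin(th)],[[-31,22.2],[-31,16.2]],np.c_[19.5*np.cos(th),19.5*np.sin(th)][::-1]]-[22.5,0]
        r=0.15-spread;c,q=np.cos(r),np.sin(r)
        a=a@np.array([[c,-q],[q,c]]).T   # left arm inwards about the back
        out.append((a+[22.5,0])*[1,s])
    return out
def ringdraw(p,box,v,z0=0,spread=0,t=5):
    c,s=np.cos(v[2]),np.sin(v[2]);R=np.array([[c,-s],[s,c]])
    def d(L):
        for z in np.linspace(z0,z0+t,5):
            for a in ringshape(spread):
                w=a@R.T+v[:2];fill(L,p,np.c_[w,np.full(len(w),z)],2 if z>z0+t-.1 else 1,box)
    return d
TH=np.linspace(0,2*np.pi,40,endpoint=False)
def circ(v,r,z):return np.c_[v[0]+r*np.cos(TH),v[1]+r*np.sin(TH),np.full(40,z)]
def drivedraw(p,box,v):
    S=[(50,50,0,62),(38,38,62,76),(23,23,76,85),(17.5,17.5,85,101.5),(15,15,101.5,109.5),(17.5,17.5,109.5,121.5),(17.5,13,121.5,128.5)]
    def d(L):
        k=1
        for a,b,z0,z1 in S:
            fill(L,p,np.r_[circ(v,a,z0),circ(v,b,z1)],k,box,True);fill(L,p,circ(v,b,z1),k+1,box);k+=2
    return d
def nm(f,v,step):
    r=minimize(f,v,method="Nelder-Mead",options=dict(initial_simplex=np.vstack([v]+[np.array(v)+np.eye(len(v))[i]*step[i] for i in range(len(v))]),xatol=.02,fatol=1e-3));return r.x,r.fun
E
python3 - <<'E'
from fit import *
np.set_printoptions(precision=2,suppress=True)
P={n:viewer.capture(n) for n in("side","top")}
s,t=P["side"],P["top"]
f=s["frame"].astype(int);bad=(f[...,2]>f[...,0]+40);bad=cv2.dilate(bad.astype(np.uint8),np.ones((3,3)))>0
g0=onz(s,(258,247),2.5);print("ring start",g0,onz(t,(233,208),2.5))
B={"side":(238,232,38,30),"top":(216,190,36,40)}
DB={"side":(258,150,52,50),"top":(284,158,38,48)}
def fr(ns,p0):
    return nm(lambda v:sum(resid(P[n],B[n],3,ringdraw(P[n],B[n],v),bad if n=="side" else None) for n in ns),p0,[8,8,.3])
for ns in(["side"],["top"],["side","top"]):print("ring",ns,min([fr(ns,[*g0[:2],a]) for a in(0,-.3,.3)],key=lambda r:r[1]))
d0=onz(s,(283,160),128.5);print("stub",d0,onz(t,(302,178),128.5))
for ns in(["side"],["top"],["side","top"]):
    print("drive",ns,nm(lambda v:sum(resid(P[n],DB[n],15,drivedraw(P[n],DB[n],v)) for n in ns),d0[:2],[6,6]))
for px in [(178.5,244.3),(204,233)]:print("handle",onz(s,px,176))
print(onz(t,(146.7,204.8),176))
E
```

```text
ring start [502.58   0.41   2.5 ] [512.85  -1.77   2.5 ]
ring ['side'] (array([514.51,   1.54,   0.43]), np.float64(18.236739411538455))
ring ['top'] (array([514.9 ,   2.29,   0.33]), np.float64(10.694519490673413))
ring ['side', 'top'] (array([514.53,   1.81,   0.42]), np.float64(30.88931578249933))
stub [ 588.87 -213.28  128.5 ] [ 594.45 -219.29  128.5 ]
drive ['side'] (array([ 595.75, -220.41]), np.float64(851.5150022502937))
drive ['top'] (array([ 599.45, -231.23]), np.float64(712.805892194009))
drive ['side', 'top'] (array([ 599.91, -231.19]), np.float64(1598.8376426420145))
handle [494.65 241.97 176.  ]
handle [482.55 189.72 176.  ]
[494.88 240.26 176.  ]
```

```bash
cat > go.py <<'E'
import sys,numpy as np
from scipy.spatial.transform import Rotation as Rr
from plant import bot
# usage: go.py x y z yaw  (TCP target, tool straight down)
o=bot.get_obs();R=Rr.from_euler("xyz",o["tcp_rot"]);T=np.array([float(a) for a in sys.argv[1:4]]);W=Rr.from_euler("xyz",[np.pi,0,float(sys.argv[4])])
d=R.inv().apply(T-o["tool_pos"]);r=(R.inv()*W).as_rotvec()
print("t",o["time"],"pos",o["tool_pos"].round(2),"rot",np.round(o["tcp_rot"],4),"w",round(o["grip_width"],2),"F",o["contact_force"].round(2),"grip",round(float(o["finger_force"]),1))
print("shift/100:",(d/100).round(4),"turn/pi:",(r/np.pi).round(5),"rows>=",np.linalg.norm(d)/41.7,np.degrees(np.linalg.norm(r))/7.16)
E
cat > drv.py <<'E'
from fit import *
np.set_printoptions(precision=2,suppress=True)
P={n:cv2.cvtColor(cv2.imread(f"pics/{n}0.png"),cv2.COLOR_BGR2RGB) for n in("side","top")}
Q={n:dict(viewer.capture(n),frame=P[n]) for n in P}
DB={"side":(275,150,18,34),"top":(293,166,20,22)}
for ns in(["side"],["top"],["side","top"]):
    print(ns,sorted([nm(lambda v:sum(resid(Q[n],DB[n],15,drivedraw(Q[n],DB[n],v)) for n in ns),[588+a,-216+b],[4,4]) for a in(0,7) for b in(-7,0,7)],key=lambda r:r[1])[:2])
E
python3 drv.py; python3 go.py 420 -250 330 0; python3 go.py 488.6 215.8 260 -.227
```

```text
['side'] [(array([ 603.01, -234.33]), np.float64(155.9233447487669)), (array([ 603.03, -234.35]), np.float64(155.98212145255243))]
['top'] [(array([ 599.18, -232.17]), np.float64(503.02870306834336)), (array([ 599.14, -232.29]), np.float64(504.10876404264496))]
['side', 'top'] [(array([ 599.96, -230.7 ]), np.float64(755.3879016524696)), (array([ 600.25, -232.16]), np.float64(755.6746415715129))]
t 1.6 pos [ 173.03 -495.68  190.72] rot [3.1415 0.     0.3358] w 91.73 F [ 0.11 -0.39 -0.45] grip 0.0
shift/100: [ 3.1414 -1.5057 -1.3929] turn/pi: [ 2.0000e-05 -0.0000e+00  1.0688e-01] rows>= 8.996945519232671 2.6870470825016124
t 1.6 pos [ 173.03 -495.68  190.72] rot [3.1415 0.     0.3358] w 91.73 F [ 0.11 -0.39 -0.45] grip 0.0
shift/100: [ 5.3239 -5.6776 -0.6931] turn/pi: [ 2.0000e-05 -0.0000e+00  1.7914e-01] rows>= 18.738730939723364 4.503547339124281
```

```bash
python3 -m handwheel '0 0 -1 0 0 0 1;0 0 -1 0 0 0 1;0 0 -1 0 0 0 1'
python3 -m handwheel '1 -0.7 0 0 0 0 1;1 -0.7 0 0 0 0 1;1 -0.7 0 0 0 0 1;1 -0.7 0 0 0 0 1'
python3 -m handwheel '1 -1 0 0 0 0 1;1 -1 0 0 0 0 1;1 -1 0 0 0 0 1;1 -1 0 0 0 0 1'
python3 -m handwheel '1 -1 0 0 0 0 1;1 -1 0 0 0 0 1;1 -1 0 0 0 0 1;1 -1 0 0 0 0 1'
python3 -m handwheel '1 -1 0 0 0 0 1;1 -1 0 0 0 0 1;1 -1 0 0 0 0 1;1 -1 0 0 0 0 1'
python3 -m handwheel '0.8 -1 0 0 0 0 1;0.8 -1 0 0 0 0 1;0.8 -1 0 0 0 0 1;0.8 -1 0 0 0 0 1'
python3 -m handwheel '0.52 -0.98 0 0 0 0.179 1;0.52 -0.98 0 0 0 0.179 1;0.52 -0.98 0 0 0 0.179 1;0.52 -0.98 0 0 0 0.179 1;0.52 -0.98 0 0 0 0.179 1;0.52 -0.98 0 0 0 0.179 1'
python3 go.py 488.6 215.8 220 -.227
python3 - <<'E'
from h import *
s=viewer.capture("side");save("s1",s["frame"])
print([proj(s,x) for x in [(488.6,215.8,176),(494.7,242,176)]])
E
```

```text
time: 1.85
tool_pos: [173.4, -497.1, 296.0]
tcp_rot: [3.134, 0.001, 0.336]
contact_force: [0.3, 0.2, 0.7]
grip_width: 91.7
finger_force: 0.0
time: 2.18
tool_pos: [247.4, -391.9, 291.5]
tcp_rot: [-3.141, -0.002, 0.34]
contact_force: [0.3, -0.9, 0.5]
grip_width: 92.1
finger_force: 0.0
time: 2.52
tool_pos: [306.9, -265.6, 291.1]
tcp_rot: [-3.141, -0.001, 0.338]
contact_force: [-0.4, -1.4, 0.4]
grip_width: 91.7
finger_force: 0.0
time: 2.85
tool_pos: [368.4, -138.3, 291.0]
tcp_rot: [-3.141, -0.002, 0.338]
contact_force: [0.5, 0.3, 0.6]
grip_width: 91.6
finger_force: 0.0
time: 3.18
tool_pos: [430.0, -10.8, 290.8]
tcp_rot: [-3.141, -0.001, 0.339]
contact_force: [-0.0, -0.6, 0.1]
grip_width: 91.5
finger_force: 0.0
time: 3.52
tool_pos: [472.5, 111.8, 290.2]
tcp_rot: [-3.139, -0.001, 0.341]
contact_force: [0.2, -0.4, -0.1]
grip_width: 92.0
finger_force: 0.0
time: 4.02
tool_pos: [488.2, 216.3, 290.3]
tcp_rot: [3.141, 0.0, -0.229]
contact_force: [-0.1, -0.1, 0.1]
grip_width: 91.5
finger_force: 0.0
t 4.0167 pos [488.16 216.25 290.29] rot [ 3.141e+00  5.000e-04 -2.286e-01] w 91.47 F [-0.13 -0.1   0.15] grip 0.0
shift/100: [0.0056 0.003  0.7029] turn/pi: [ 0.00019  0.00014 -0.00051] rows>= 1.6856520973396416 0.014251544885433115
[array([191.51544164, 238.52907851]), array([178.46882681, 244.29875936])]
```

```bash
python3 -m handwheel '0.005 0.005 0.95 0 0 0 1;0.005 0.005 0.95 0 0 0 1;0.005 0.005 0.95 0 0 0 1;0.005 0.005 0.95 0 0 0 1'
python3 - <<'E'
from h import *
s=viewer.capture("side");t=viewer.capture("top")
cv2.imwrite("pics/g1.png",np.hstack([cv2.resize(im[y:y+68,x:x+60],(400,453),interpolation=cv2.INTER_CUBIC)[...,::-1] for im,x,y in((s["frame"],162,210),(t["frame"],135,175))]))
E
```

```text
time: 4.4
tool_pos: [486.3, 213.9, 192.1]
tcp_rot: [3.138, 0.007, -0.225]
contact_force: [-0.5, 0.6, -0.3]
grip_width: 91.8
finger_force: 0.0
```

View pics/g1.png

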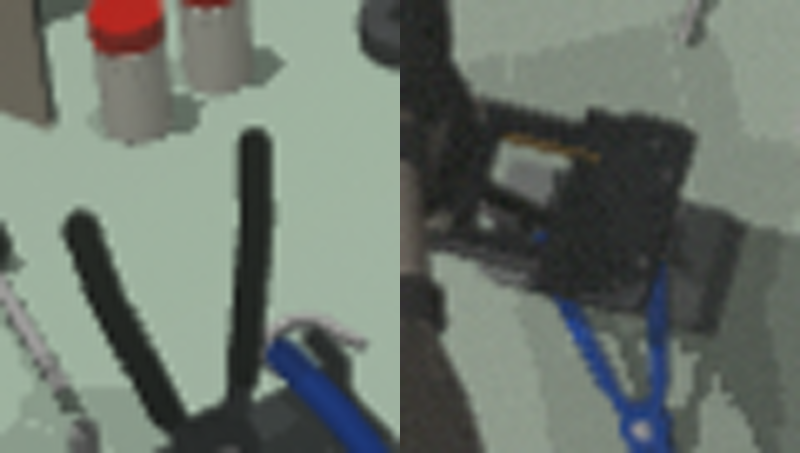

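Run:
```python
from h import *
s=viewer.capture("side");s1=cv2.imread("pics/s1.png");s0=cv2.imread("pics/side0.png")
f=lambda im:cv2.resize(im[90:345,70:330],(400,392),interpolation=cv2.INTER_CUBIC)
cv2.imwrite("pics/g2.png",np.hstack([f(s1),f(s["frame"][...,::-1])]))
```

```text
(no output)
```

View pics/g2.png

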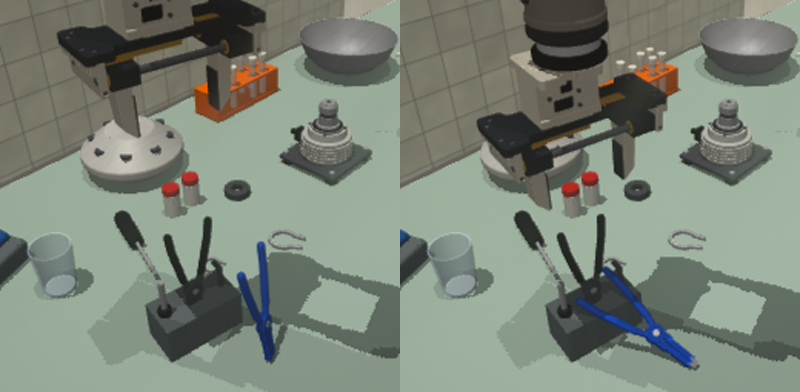

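```bash
cat > hd.py <<'E'
from fit import *
def top(im,x0,x1,y0,y1):
    m=(im[y0:y1,x0:x1].max(2)<75).astype(np.uint8);out=[]
    for r in range(y1-y0):
        c=np.nonzero(m[r])[0]
        if len(c):out.append((y0+r,(c.min()+x0),(c.max()+x0)))
    return out
E
python3 - <<'E'
from hd import *
s=viewer.capture("side")["frame"]
for n in("side0","s1"):
    im=cv2.imread(f"pics/{n}.png");print(n,top(im,165,192,236,262)[::4],top(im,194,212,226,262)[::5])
print(top(s,165,192,236,262)[::4],top(s,194,212,226,262)[::5])
print(__import__("plant").bot.get_obs()["tool_pos"])
E
```

```text
side0 [(242, np.int64(177), np.int64(178)), (246, np.int64(176), np.int64(180)), (250, np.int64(177), np.int64(181)), (254, np.int64(179), np.int64(183)), (258, np.int64(180), np.int64(184))] [(231, np.int64(202), np.int64(205)), (236, np.int64(202), np.int64(205)), (241, np.int64(201), np.int64(205)), (246, np.int64(201), np.int64(205)), (251, np.int64(200), np.int64(204)), (256, np.int64(199), np.int64(203)), (261, np.int64(199), np.int64(210))]
s1 [(243, np.int64(177), np.int64(180)), (247, np.int64(177), np.int64(181)), (251, np.int64(178), np.int64(182)), (255, np.int64(179), np.int64(183)), (259, np.int64(181), np.int64(185))] [(231, np.int64(204), np.int64(205)), (236, np.int64(202), np.int64(206)), (241, np.int64(202), np.int64(206)), (246, np.int64(202), np.int64(205)), (251, np.int64(201), np.int64(205)), (256, np.int64(200), np.int64(204)), (261, np.int64(199), np.int64(211))]
[(242, np.int64(173), np.int64(176)), (246, np.int64(173), np.int64(177)), (250, np.int64(175), np.int64(179)), (254, np.int64(176), np.int64(180)), (258, np.int64(178), np.int64(182))] [(229, np.int64(201), np.int64(201)), (234, np.int64(199), np.int64(202)), (239, np.int64(199), np.int64(202)), (244, np.int64(198), np.int64(202)), (249, np.int64(198), np.int64(202)), (254, np.int64(198), np.int64(201)), (259, np.int64(197), np.int64(209))]
[489.84470665 215.32326665 197.70278955]
```

Run:
```python
from hd import *
np.set_printoptions(precision=1,suppress=True)
s=viewer.capture("side")
for z in(176,150):print(z,[onz(s,p,z) for p in [(174.9,244),(200.7,232)]])
# predicted centreline pixels at z=160 for shift candidates
print(onz(s,(177.3,252.5),160),onz(s,(200.2,243),160),proj(s,(488.6,215.8,75)))
```

```text
176 [array([500.3, 245.6, 176. ]), array([489.5, 191.7, 176. ])]
150 [array([525.5, 227.6, 150. ]), array([514. , 170.6, 150. ])]
[494.4 247.2 160. ] [481.6 202.  160. ] [195.7 277.6]
```

```bash
python3 go.py 494.2 218.3 141 -.21
```

```text
t 4.65 pos [489.76 215.39 197.7 ] rot [-3.1398 -0.0035 -0.226 ] w 91.97 F [ 0.73  0.02 -0.91] grip 0.0
shift/100: [ 0.0348 -0.0373  0.5672] turn/pi: [-0.00055 -0.00112 -0.00509] rows>= 1.3656804568959076 0.13186664639501874
```

```bash
python3 -m handwheel '0.035 -0.037 0 0 0 -0.005 1;0.035 -0.037 0.3 0 0 -0.005 1;0.035 -0.037 0.56 0 0 -0.005 1;0.035 -0.037 0.56 0 0 -0.005 1;0.035 -0.037 0.56 0 0 -0.005 1'
python3 go.py 494.2 218.3 141 -.21
python3 - <<'E'
from h import *
s=viewer.capture("side");t=viewer.capture("top")
cv2.imwrite("pics/g3.png",np.hstack([cv2.resize(im[y:y+h,x:x+w],(400,400*h//w),interpolation=cv2.INTER_CUBIC)[...,::-1] for im,x,y,w,h in((s["frame"],145,190,100,120),(t["frame"],120,160,80,96))]))
E
```

```text
time: 5.07
tool_pos: [492.7, 218.1, 139.7]
tcp_rot: [3.141, 0.001, -0.21]
contact_force: [0.6, -0.9, 0.5]
grip_width: 92.0
finger_force: 0.0
t 5.0667 pos [492.66 218.14 139.72] rot [ 3.1408e+00  1.2000e-03 -2.1010e-01] w 92.01 F [ 0.57 -0.93  0.5 ] grip 0.0
shift/100: [ 0.0147 -0.0048 -0.0128] turn/pi: [ 2.5e-04  3.9e-04 -2.0e-05] rows>= 0.04808508607896148 0.011546601480277082
```

View pics/g3.png

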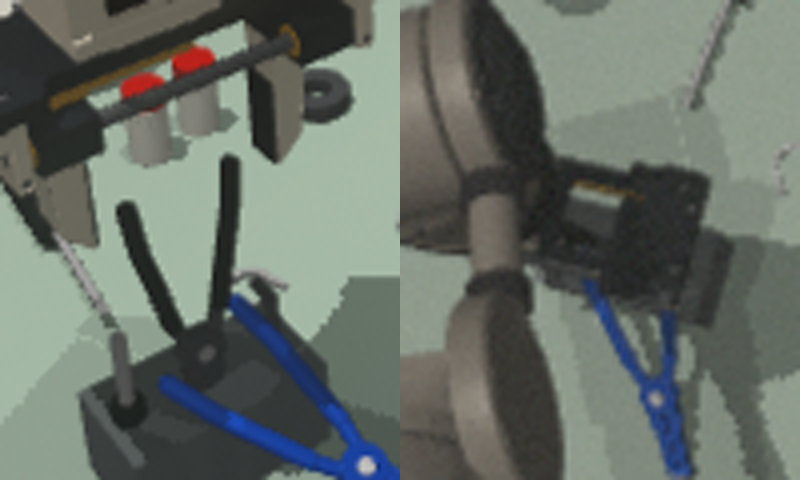

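Run:
```python
from h import *
from scipy.spatial.transform import Rotation as Rr
np.set_printoptions(precision=1,suppress=True)
s=viewer.capture("side");t=viewer.capture("top");o=bot.get_obs();R=Rr.from_euler("xyz",o["tcp_rot"]).as_matrix()
for y in(-46,-65,46,65):
  for x in (-9.5,9.5):
    print(y,x,proj(s,o["tool_pos"]+R@[x,y,0])) 
f=s["frame"];print(o["tool_pos"])
for n in ["handle_left","handle_right","pliers"]:print(n,[(r["centre"],round(r["score"],2)) for r in viewer.recognise(n,s)[:3]])
# block corners guess
print([proj(s,(488.6+a,215.8+b,55)) for a,b in((0,0),)], onz(s,(197,278),75), onz(t,(162.5,213),55))
```

```text
-46 -9.5 [170.6 265.3]
-46 9.5 [165.7 259.6]
-65 -9.5 [161.1 269.9]
-65 9.5 [156.3 264. ]
46 -9.5 [213.1 244.8]
46 9.5 [207.8 239.8]
65 -9.5 [221.2 240.9]
65 9.5 [215.9 236. ]
[494.  218.5 141.6]
handle_left [([199.6, 265.3], 0.9), ([225.7, 304.1], 0.65)]
handle_right [([201.3, 259.5], 0.69), ([216.0, 301.0], 0.6)]
pliers [([231.1, 304.7], 0.87), ([198.6, 260.9], 0.61)]
[array([196.4, 284.7])] [485.8 214.8  75. ] [484.9 223.4  55. ]
```

```bash
python3 -m handwheel '0.01 0 0 0 0 0 0.5;0.01 0 0 0 0 0 0.5;0.01 0 0 0 0 0 0.5;0.01 0 0 0 0 0 0.5'
python3 go.py 494.2 218.3 141 -.21
python3 - <<'E'
from h import *
s=viewer.capture("side");t=viewer.capture("top")
cv2.imwrite("pics/g4.png",np.hstack([cv2.resize(im[y:y+h,x:x+w],(400,400*h//w),interpolation=cv2.INTER_CUBIC)[...,::-1] for im,x,y,w,h in((s["frame"],145,190,100,120),(t["frame"],120,160,80,96))]))
E
```

```text
time: 5.75
tool_pos: [493.7, 217.9, 139.7]
tcp_rot: [3.141, 0.0, -0.211]
contact_force: [-0.4, 0.5, -0.1]
grip_width: 71.2
finger_force: 0.0
t 5.75 pos [493.73 217.88 139.7 ] rot [ 3.1415  0.     -0.2109] w 71.16 F [-0.41  0.46 -0.11] grip 0.0
shift/100: [ 0.0037 -0.0051 -0.013 ] turn/pi: [ 3.0e-05  0.0e+00 -2.7e-04] rows>= 0.034547098273500595 0.006937898137285188
```

View pics/g4.png

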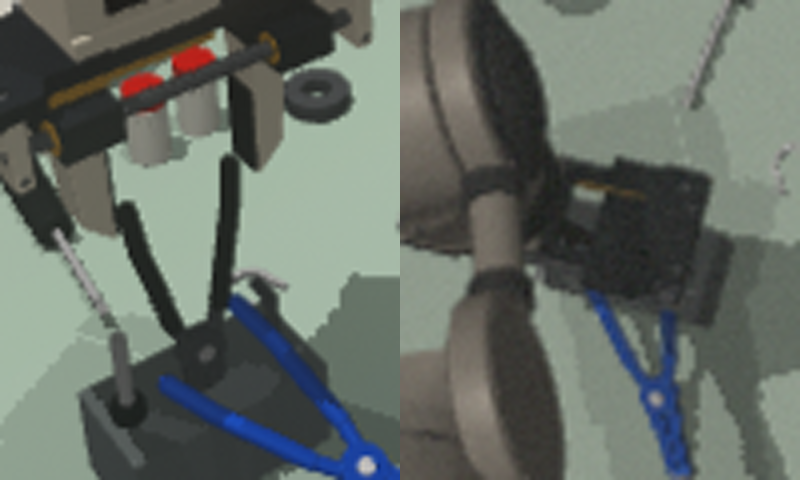

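Run:
```python
from h import *
from scipy.spatial.transform import Rotation as Rr
np.set_printoptions(precision=1,suppress=True)
s=viewer.capture("side");t=viewer.capture("top");o=bot.get_obs();R=Rr.from_euler("xyz",o["tcp_rot"]).as_matrix()
print(np.round(s["T"],2).tolist())
P=lambda p,v:proj(p,o["tool_pos"]+R@v)
for v in([0,0,0],[0,0,-19],[0,95,-66],[0,-95,-66],[37.5,95,-66],[-37.5,95,-66],[37.5,95,-100],[-37.5,95,-100]):
  a=P(s,v);b=P(t,v);print(v,a,"crop",(a-[145,190])*4,b,"crop",(b-[120,160])*5+[400,0])
print(bot.tcp_to_grasp)
save("now_s",s["frame"]);save("now_t",t["frame"])
```

```text
[[-0.77, -0.35, 0.53, 53.02], [-0.64, 0.42, -0.65, 565.67], [0.01, -0.84, -0.54, 637.39], [0.0, 0.0, 0.0, 1.0]]
[0, 0, 0] [190.4 252.7] crop [181.7 250.7] [157.5 207. ] crop [587.6 234.8]
[0, 0, -19] [189.6 245.1] crop [178.3 220.3] [155.8 206.1] crop [579.2 230.7]
[0, 95, -66] [230.3 206.7] crop [341.1  66.7] [183.5 211.6] crop [717.5 258.2]
[0, -95, -66] [137.9 246.8] crop [-28.5 227.2] [119.7 196.4] crop [398.6 182. ]
[37.5, 95, -66] [219.4 198.1] crop [297.7  32.4] [186.9 198.9] crop [734.7 194.5]
[-37.5, 95, -66] [241.9 215.8] crop [387.4 103.4] [180.  224.5] crop [700.  322.6]
[37.5, 95, -100] [218.7 183.7] crop [294.8 -25.2] [184.7 197. ] crop [723.4 185.2]
[-37.5, 95, -100] [241.7 200.9] crop [386.6  43.6] [177.5 223.5] crop [687.4 317.5]
18.8
```

```bash
python3 -m handwheel '0 0 0.15 0 0 0 0.5;0 0 0.15 0 0 0 0.5;0 0 0.15 0 0 0 0.5'
python3 - <<'E'
from h import *
from scipy.spatial.transform import Rotation as Rr
np.set_printoptions(precision=1,suppress=True)
s=viewer.capture("side");t=viewer.capture("top");o=bot.get_obs();R=Rr.from_euler("xyz",o["tcp_rot"]).as_matrix()
print(o["tool_pos"],o["contact_force"],o["joint_positions"].round(3))
im=cv2.resize(s["frame"][180:310,145:255],None,fx=5,fy=5,interpolation=cv2.INTER_CUBIC)
for z,c in((0,(255,0,0)),(-27,(255,255,0))):
  for y in(-36,36):
    for x in(-9.5,9.5):
      q=(proj(s,o["tool_pos"]+R@[x,y,z])+.5-[145,180])*5;cv2.circle(im,(int(q[0]),int(q[1])),3,c,-1)
save("g5",im)
E
```

```text
time: 6.2
tool_pos: [493.2, 217.7, 124.2]
tcp_rot: [3.141, 0.002, -0.211]
contact_force: [1.3, -0.4, 0.2]
grip_width: 68.9
finger_force: 0.0
[493.9 218.  125.1] [-1.   0.   1.3] [ 0.3  0.4  1.6 -0.   1.1  2.1]
```

View pics/g5.png

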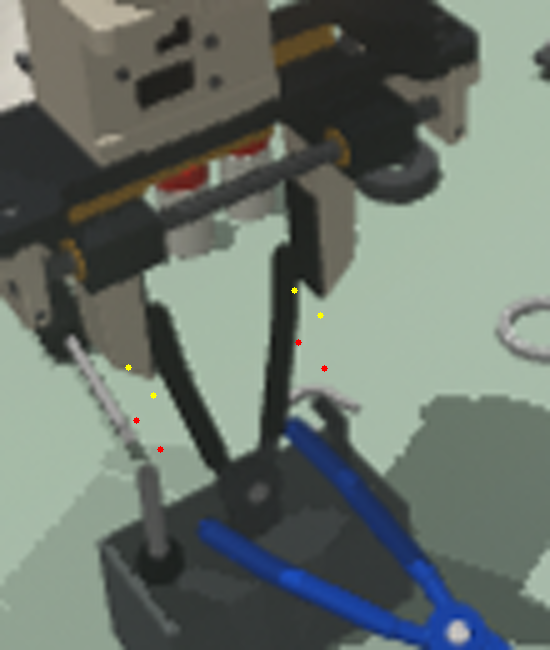

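```bash
python3 -m handwheel '0 0 0.05 0 0 0 0.5;0 0 0.1 0 0 0 0.5;0 0 0.1 0 0 0 0.5'; python3 -m handwheel '0 0 0.05 0 0 0 0.5;0 0 0.05 0 0 0 0.5;0 0 0.05 0 0 0 0.5'
python3 - <<'E'
from h import *
np.set_printoptions(precision=1,suppress=True)
s=viewer.capture("side");t=viewer.capture("top");o=bot.get_obs()
print(o["tool_pos"],o["contact_force"])
a=cv2.resize(s["frame"][190:290,150:250],None,fx=4,fy=4,interpolation=cv2.INTER_CUBIC)
b=cv2.resize(t["frame"][170:270,120:220],None,fx=4,fy=4,interpolation=cv2.INTER_CUBIC)
save("g6",np.hstack([a,b]))
E
```

```text
time: 6.55
tool_pos: [493.1, 217.7, 113.7]
tcp_rot: [3.141, 0.001, -0.211]
contact_force: [0.2, -0.1, -0.1]
grip_width: 69.0
finger_force: 0.0
time: 6.8
tool_pos: [493.6, 217.8, 109.4]
tcp_rot: [3.141, 0.001, -0.211]
contact_force: [-0.7, 0.2, 0.4]
grip_width: 68.8
finger_force: 0.0
[493.8 217.9 109.7] [0.5 0.2 0.5]
```

View pics/g6.png

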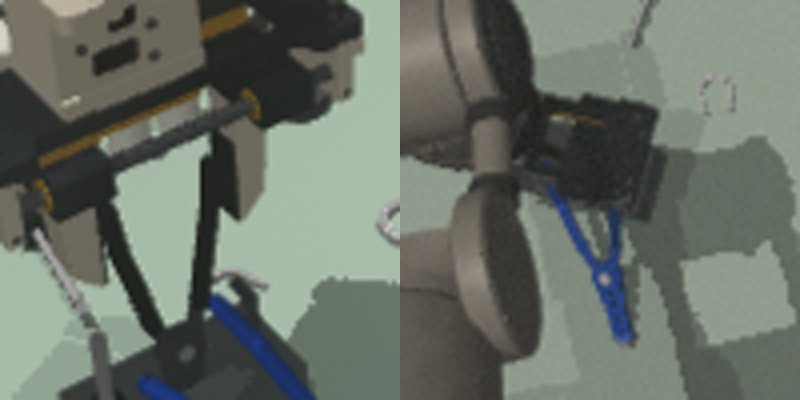

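```bash
python3 -m handwheel '0 0 0 0 0 0 0.35;0 0 0 0 0 0 0.3;0 0 0 0 0 0 0.25;0 0 0 0 0 0 0.25'; python3 -m handwheel '0 0 0 0 0 0 0.2;0 0 0 0 0 0 0.2;0 0 0 0 0 0 0.2;0 0 0 0 0 0 0.2'
```

```text
time: 7.23
tool_pos: [494.3, 218.3, 110.4]
tcp_rot: [-3.14, -0.002, -0.211]
contact_force: [0.6, 1.0, 4.6]
grip_width: 57.6
finger_force: 8.7
time: 7.57
tool_pos: [494.5, 218.4, 110.6]
tcp_rot: [-3.14, -0.002, -0.211]
contact_force: [-0.2, 0.9, 5.8]
grip_width: 55.4
finger_force: 21.8
```

```bash
python3 -m handwheel '0 0 0 0 0 0 0.24;0 0 0 0 0 0 0.24'; python3 -m handwheel '0 0 -0.1 0 0 0 0.24;0 0 -0.25 0 0 0 0.24;0 0 -0.4 0 0 0 0.24;0 0 -0.6 0 0 0 0.24;0 0 -0.8 0 0 0 0.24;0 0 -0.8 0 0 0 0.24'
python3 - <<'E'
from hd import *
np.set_printoptions(precision=1,suppress=True)
s=viewer.capture("side");t=viewer.capture("top");o=bot.get_obs()
print(o["tool_pos"],o["contact_force"],o["grip_width"],o["finger_force"])
save("l_s",s["frame"]);save("l_t",t["frame"])
for p in (s,t):
  for n in ["tip_left","tip_right","pliers","handle_left"]:print(n,[(np.round(r["centre"],1).tolist(),round(r["score"],2)) for r in viewer.recognise(n,p)[:3]])
# dark mask ascii in side
f=s["frame"][215:300,165:230].max(2)
for r in f[::2]:print("".join("#" if v<60 else "+" if v<100 else "." for v in r))
E
```

```text
time: 7.73
tool_pos: [494.4, 218.3, 110.5]
tcp_rot: [-3.14, -0.002, -0.211]
contact_force: [0.6, 1.4, 5.0]
grip_width: 56.8
finger_force: 8.8
time: 8.23
tool_pos: [495.4, 218.3, 193.5]
tcp_rot: [-3.139, -0.005, -0.211]
contact_force: [0.9, 0.2, -1.8]
grip_width: 57.3
finger_force: 5.6
[493.6 217.8 189.7] [ 0.4 -1.1 -2.5] 56.84444431352051 5.580866262316704
tip_left [([227.0, 304.9], 0.79)]
tip_right [([219.3, 303.7], 0.8), ([194.8, 239.5], 0.62)]
pliers [([230.9, 305.0], 0.96), ([155.6, 240.4], 0.73), ([192.6, 236.8], 0.63)]
handle_left [([190.4, 239.0], 0.96)]
tip_left [([171.8, 240.2], 0.52)]
tip_right [([168.1, 233.7], 0.44)]
pliers [([171.8, 235.5], 0.77), ([368.3, 210.4], 0.22)]
handle_left [([174.7, 239.7], 0.69)]
......++####+.....++++......#####+.................##++++++++++++
.......+#####+.+............#####+.................+#############
.......+#####+.............+#####+....................+########++
.......++#####+............+#####+...............................
.........+#####+...........+####+................................
..........#####+......+....+####+.......
[... 1767 characters left out ...]
#######################++....+++##++....
.........++++++##################+++###++++++++###+...+++####+...
.........++++########++############+++++++++++++++##+++++++##+...
......+++++++######+....+++########+++++++++++++++++++++...++++..
..+++++++++++######+........++##+++++++++++++++++++####+......+..
++++++++##++++####++++++.......++++++++++++++++#########++......+
+++++++####+#####++######+........+++++++++###############+......
+++++++##########+++########++.........++###################+....
.+++++++########+++++++++++####+++..........+################++..
.+++++++++++++++.++++++++++++++####++...........+#############++.
.+++++++++++++++++++##++++++###########++...........+#########+++
```

Run:
```python
import cv2,numpy as np
from h import *
im=cv2.imread("pics/l_s.png").astype(int)
f=im[258:284,180:206]
print("   "+" ".join(f"{c%1000:3d}" for c in range(180,206)))
g=(f[...,1]-f[...,2])
for i,r in enumerate(f.mean(2).astype(int)):print(258+i," ".join(f"{v:3d}" for v in r)," | "," ".join(f"{v:2d}" for v in g[i]))
s=viewer.capture("side");print([proj(s,(494,218,z)).round(1).tolist() for z in(90,96.5,155,240,261)])
```

```text
180 181 182 183 184 185 186 187 188 189 190 191 192 193 194 195 196 197 198 199 200 201 202 203 204 205
258 166 166 166 166 166 159  92  44  47  46  46  45  45  47  46  49  88 167 166 167 166 166 159 155 162 118  |  20 20 21 21 20 19 10  3  3  4  4  3  4  4  3  4  9 19 19 20 20 19 10  2  1  0
259 166 166 166 166 167 158  91  44  47  46  45  45  44  47  45  46  78 167 166 167 167 162 149 129  98  93  |  20 21 21 20 20 19 10  3  3  3  4  3  3  4  3  4  9 20 19 19 19 13  0 -1  2  6
260 166 166 166 166 167 161 118  45  47  46  45  45  45  46  45  45  77 166 167 167 166 153 126  85 104 156  |  21 21 20 21 20 19 13  3  4  4  4  3  4  4  4  4  8 19 20 20 17  5 -1  2 10 18
261 166 166 167 167 167 162 123  44  46  45  46  46  44  44  44  44  65 141 167 166 165 148 129 136 159 167  |  20 19 19 20 19 20 14  3  4  3  2  3  4  4  3  3  7 16 19 20 17 -1  2 14 18 20
262 166 166 167 166 167 166 149  44  45  45  45  44  43  43  45  45  56 114 167 167 165 147 137 164 167 166  |  19 19 20 19 20 19 18  3  4  3  4  3  4  3  4  3  5 14 19 20 17 -1  6 19 19 19
263 166 166 167 166 166 166 154  44  45  45  4
[... 3324 characters left out ...]
4  5  4  4  4  5  5  4  4  5  4  5  5  4  5  5  5
281  53  53  53  53  53  52  53  53  53  52  52  52  52  52  53  53  54  56  57  61  59  52  51  53  60  63  |   5  5  5  4  5  5  5  4  4  5  5  5  4  5  5  4  5  5  5  5  6  4  4  5  4  5
282  53  53  53  53  53  52  53  53  52  52  53  52  52  52  54  56  55  55  55  59  62  59  61  61  63  62  |   5  6  5  5  5  5  4  5  5  5  4  5  5  5  4  4  4  5  5  6  6  4  4  5  5  4
283  53  53  53  53  53  53  53  52  52  52  52  52  53  55  55  55  54  53  53  54  58  60  61  63  62  62  |   5  4  5  4  5  6 11 11  7  5  4  5  5  4  4  6  5  5  4  5  5  6  5  4  5  4
[[192.4, 271.5], [192.1, 269.1], [189.6, 246.5], [185.5, 209.9], [184.4, 200.0]]
```

```bash
python3 go.py 492 -7.5 190 .42
```

```text
t 8.7833 pos [493.6  217.85 189.25] rot [ 3.1411e+00  6.0000e-04 -2.1080e-01] w 57.07 F [-0.02  0.62 -1.86] grip 5.6
shift/100: [ 0.4559  2.207  -0.0067] turn/pi: [ 8.0000e-05  2.3000e-04 -2.0079e-01] rows>= 5.404356820675922 5.047845965748285
```

```bash
python3 -m handwheel '0.02 0.1 0 0 0 0 0.24;0.06 0.27 0 0 0 0 0.24;0.1 0.5 0 0 0 0 0.24;0.15 0.74 0 0 0 0 0.24' >/dev/null
python3 -m handwheel '0.05 0.24 0 0 0 0 0.24;0.1 0.48 0 0 0 0 0.24;0.15 0.74 0 0 0 0 0.24' >/dev/null
python3 -m handwheel '0.04 0.2 0 0 0 -0.03 0.24;0.08 0.4 0 0 0 -0.06 0.24;0.12 0.55 0 0 0 -0.09 0.24;0.145 0.68 0 0 0 -0.12 0.24;0.156 0.73 0 0 0 -0.15 0.24;0.156 0.73 0 0 0 -0.18 0.24;0.156 0.73 0 0 0 -0.2 0.24;0.156 0.73 0 0 0 -0.2 0.24'
python3 go.py 492 -7.5 140 .42
python3 - <<'E'
from h import *
s=viewer.capture("side");t=viewer.capture("top");save("r_s",s["frame"]);save("r_t",t["frame"])
o=bot.get_obs();x,y,z=o["tool_pos"];print(o["tool_pos"].round(1),[proj(s,(x,y,z+d)).round(1).tolist() for d in(-99.7,-34.7)])
u,v=proj(s,(x,y,z-99.7)).astype(int)
f=s["frame"].astype(int)[v-12:v+8,u-14:u+14]
print("   "+" ".join(f"{c:3d}" for c in range(u-14,u+14)))
for i,r in enumerate(f.mean(2).astype(int)):print(v-12+i," ".join(f"{q:3d}" for q in r))
for p in (s,t):
  for n in ["tip_left","tip_right","tang_left","tang_right","ring_center"]:print(n,[(np.round(r["centre"],1).tolist(),round(r["score"],2)) for r in viewer.recognise(n,p)[:3]])
E
```

```text
time: 10.03
tool_pos: [491.8, -8.6, 189.7]
tcp_rot: [3.141, 0.0, 0.419]
contact_force: [-0.1, 0.6, -2.4]
grip_width: 56.7
finger_force: 5.6
t 10.0333 pos [491.77  -8.56 189.72] rot [3.1414e+00 1.0000e-04 4.1890e-01] w 56.7 F [-0.12  0.55 -2.4 ] grip 5.6
shift/100: [ 0.0065 -0.0089  0.4972] turn/pi: [ 8.0e-05  5.0e-05 -3.4e-04] rows>= 1.1925145707482994 0.008824959897231519
[491.9  -8.2 189.7] [[264.3, 218.9], [264.9, 195.9]]
   250 251 252 253 254 255 256 257 258 259 260 261 262 263 264 265 266 267 268 269 270 271 272 273 274 275 276 277
206 158 157 158 158 158 157 157 158 157 158 151  99  47  46  46  43  72 157 156 156 156 156 155 153 149 128 121  81
207 158 157 158 158 157 157 157 157 157 157 150  88  46  47  47  45  72 157 157 156 156 156 156 156 155 153 149 127
208 158 158 158 158 157 158 157 158 157 157 150  88  47  48  47  45  73 157 156 156 157 157 157 156 156 156 155 152
209 158 157 158 158 158 158 158 158 158 158 150  88  47  47  48  47  83 156 156 157 156 156 156 156 155 156 155 155
210 158 158 157 158 158 157 158 157 158 157 150  88  48  48  48  48  85 156 156 156 156 157 
[... 1424 characters left out ...]
137 137 137 137 137 137 137 137 137 137 136 136 136 136 136 136 136 137 140 142 156 156 155 149 110 100  99
224 137 137 138 137 137 137 137 137 137 137 137 136 137 137 136 136 136 136 136 135 139 156 156 155 148 100  99 100
225 137 137 137 137 137 137 138 137 137 137 136 137 136 136 137 137 137 136 136 136 136 142 155 155 148  99  99  99
tip_left [([264.9, 188.8], 0.77), ([222.8, 302.1], 0.62)]
tip_right [([219.8, 302.0], 0.84), ([267.0, 184.2], 0.68)]
tang_left []
tang_right [([257.0, 245.0], 0.61)]
ring_center [([262.1, 193.7], 0.73), ([254.3, 243.5], 0.53), ([284.6, 170.1], 0.4)]
tip_left [([302.8, 184.0], 0.68)]
tip_right [([161.9, 221.1], 0.41)]
tang_left []
tang_right []
ring_center []
```

```bash
python3 -m handwheel '-0.02 0.01 0.1 0 0 0 0.24;-0.02 0.01 0.3 0 0 0 0.24;-0.02 0.01 0.5 0 0 0 0.24;-0.02 0.01 0.65 0 0 0 0.24;-0.02 0.01 0.75 0 0 0 0.24;-0.02 0.01 0.75 0 0 0 0.24;-0.02 0.01 0.75 0 0 0 0.24'
python3 - <<'E'
from fit import *
from scipy.spatial.transform import Rotation as Rr
np.set_printoptions(precision=2,suppress=True)
s=viewer.capture("side");t=viewer.capture("top");o=bot.get_obs();c=o["tool_pos"];print(c)
save("q_s",s["frame"]);save("q_t",t["frame"])
Z=5
a=cv2.resize(s["frame"][195:270,230:305],None,fx=8,fy=8,interpolation=cv2.INTER_CUBIC)
P=lambda X:tuple(int(q) for q in (proj(s,X)+.5-[230,195])*8)
v=(514.5,1.6,.43);R=np.array([[np.cos(v[2]),-np.sin(v[2])],[np.sin(v[2]),np.cos(v[2])]])
for sh in ringshape(0):
    for q in sh@R.T+v[:2]:cv2.circle(a,P([*q,5]),1,(255,0,0),-1)
for zz in(0,13.):
  for y in(-6.5,6.5):
    for x in(-4.5,4.5):
      q=R@[x,y]+c[:2];cv2.circle(a,P([*q,c[2]-99.7-(13 if zz==0 else 0)]),2,(255,255,0) if zz else (0,255,255),-1)
save("v10",a)
E
```

```text
time: 11.22
tool_pos: [490.5, -9.4, 114.6]
tcp_rot: [-3.141, 0.001, 0.417]
contact_force: [0.2, 0.4, -1.0]
grip_width: 57.1
finger_force: 5.6
[491.34  -9.58 115.56]
```

View pics/v10.png

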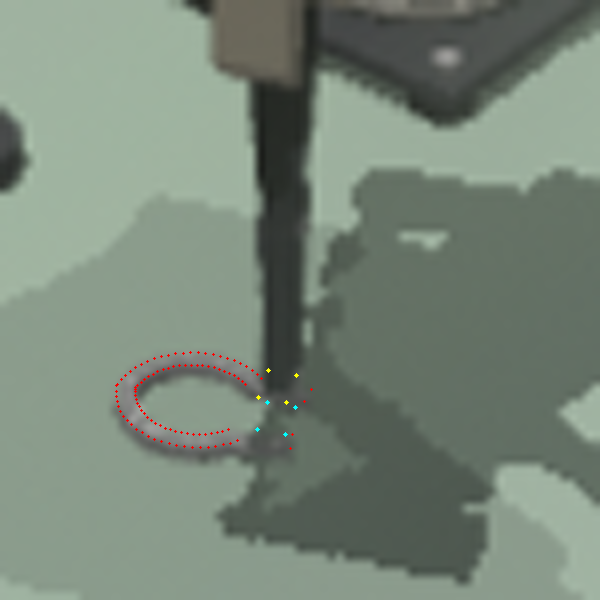

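```bash
python3 -m handwheel '0.01 0 0 0 0 0 0.26;0.01 0 0.05 0 0 0 0.26;0.01 0 0.1 0 0 0 0.26;0.01 0 0.13 0 0 0 0.26;0.01 0 0.13 0 0 0 0.26;0.01 0 0.13 0 0 0 0.26;0.01 0 0.13 0 0 0 0.26'
python3 - <<'E'
from h import *
s=viewer.capture("side");t=viewer.capture("top");save("w_s",s["frame"]);save("w_t",t["frame"])
o=bot.get_obs();print(o["tool_pos"],o["contact_force"])
f=s["frame"].astype(int)[236:256,254:274];g=f.mean(2).astype(int);h=f[...,1]-f[...,0]
print("   "+" ".join(f"{c:3d}" for c in range(254,274)))
for i,r in enumerate(g):print(236+i," ".join(f"{q:3d}" for q in r)," | "," ".join(f"{q:2d}" for q in h[i]))
E
```

```text
time: 11.9
tool_pos: [491.3, -9.0, 101.5]
tcp_rot: [-3.141, 0.001, 0.417]
contact_force: [0.2, -0.7, -2.4]
grip_width: 57.8
finger_force: 5.6
[491.50836939  -9.06651341 101.61754075] [-0.09871396  0.82064499 -2.96227805]
   254 255 256 257 258 259 260 261 262 263 264 265 266 267 268 269 270 271 272 273
236 146 146 145 145 145 145 140 105  55  54  55  54  81 130  86  87  87  89 102 105  |  17 17 17 16 18 17 17 11  5  5  5  6  9 15 10 10 10 11 13 13
237 146 146 145 146 145 145 141 109  55  55  54  54  83 137  87  86  87  90 105 105  |  18 17 18 17 17 18 16 12  5  5  4  6 10 16 11 11 10 10 13 13
238 146 145 146 145 145 145 141 110  54  54  54  55  73  97  86  87  89 103 105 105  |  17 17 17 17 17 16 17 12  5  6  4  5  8 12 10 11 10 13 13 12
239 135 143 134 138 141 142 139  89  54  55  54  54  70  87  86  87  87  93 105 105  |   5  5  6  9 14 16 16 10  5  5  5  5  8 10 11 11 10 12 13 13
240 123 117 124 131 132 133 130  80  54  55  54  55  70  86  87  86  86  90 105 105  |   0  2  1  2  2  5  7  7  5  5  5  5  8 11 11 10 11 12 13 13
241  97  89  93 101 111 134 135  82  55  54  55  55  70 
[... 1463 characters left out ...]
  89  85  85  92 104 104 105 105 105 105 100  |   2  3  3  2  3  4  4  4  3  2  2  2  7 13 13 13 14 13 14 12
252 109  89 112 125 130  86  86  86  89 102  99  89 102 104 105 104 105 105 104 104  |   8  7  9 13 15 10  9  9  9 11 11  9 13 13 13 13 14 13 13 13
253 140 137 141 143 144 131  86  86  89 105 104 102 105 104 104 104 102  89  89  89  |  16 16 17 17 17 16 11 10 11 13 13 12 14 13 13 13 13 10 11 12
254 145 145 145 146 145 144 130  86  89 105 105 105 105 104 105 102  89  86  85  85  |  18 18 18 17 17 17 16 11 10 14 14 14 14 14 13 13 11 11 10 11
255 145 146 145 145 145 139  96  85  86  90  92 105 105 102  89  88  86  86  86  86  |  17 17 18 17 17 16 12 10 10 11 11 13 13 13 11 11 11 10 11 11
```

```bash
for i in 1 2; do python3 -m handwheel '0 0 0.008 0 0 0 0.26;0 0 0.008 0 0 0 0.26;0 0 0.008 0 0 0 0.26' | grep -E 'pos|contact'; done
python3 - <<'E'
from h import *
s=viewer.capture("side")
c=np.cos(.43);q=np.sin(.43);W=lambda x,y,z:(514.5+x*c-y*q,1.6+x*q+y*c,z)
for v in((-25,9,5),(-25,12,5),(-25,-9,5),(-31,8.2,5),(-31,-8.2,5),(-25,6,1),(-20.5,6,1),(-29.5,6,1),(-25,-6,1)):print(v,proj(s,W(*v)).round(1))
E
```

```text
tool_pos: [491.5, -9.1, 100.9]
contact_force: [0.7, 0.3, -2.8]
tool_pos: [491.5, -9.1, 100.1]
contact_force: [-0.6, 0.4, -1.4]
(-25, 9, 5) [262.9 248.6]
(-25, 12, 5) [262.6 249.3]
(-25, -9, 5) [264.6 243.9]
(-31, 8.2, 5) [265.3 248.8]
(-31, -8.2, 5) [266.9 244.5]
(-25, 6, 1) [263.1 249. ]
(-20.5, 6, 1) [261.4 248.7]
(-29.5, 6, 1) [264.9 249.3]
(-25, -6, 1) [264.3 245.9]
```

```bash
for i in 1 2 3 4; do python3 -m handwheel '0 0 0.006 0 0 0 0.26;0 0 0.006 0 0 0 0.26;0 0 0.006 0 0 0 0.26' | grep -E 'pos|contact'; done
```

```text
tool_pos: [491.7, -9.1, 99.6]
contact_force: [-0.6, 0.2, -2.1]
tool_pos: [492.0, -9.1, 99.3]
contact_force: [-0.6, 0.4, 3.9]
tool_pos: [492.4, -9.2, 99.2]
contact_force: [-1.3, 1.2, 6.7]
tool_pos: [492.8, -9.3, 98.9]
contact_force: [0.8, 0.2, 7.7]
```

```bash
python3 -m handwheel '0 0 -0.018 0 0 0 0.26;0 0 -0.018 0 0 0 0.26;0 0 -0.018 0 0 0 0.26' | grep -E 'pos|contact|grip|fing'
for g in 1; do python3 -m handwheel '0 0 0 0 0 0 0.2;0 0 0 0 0 0 0.15;0 0 0 0 0 0 0.1;0 0 0 0 0 0 0.1;0 0 0 0 0 0 0.1' | grep -E 'pos|contact|grip|fing'; done
python3 -m handwheel '0 0 0 0 0 0 0.05;0 0 0 0 0 0 0;0 0 0 0 0 0 0;0 0 0 0 0 0 0' | grep -E 'pos|contact|grip|fing'
```

```text
tool_pos: [491.3, -9.1, 99.2]
contact_force: [-0.0, 1.0, 1.0]
grip_width: 58.0
finger_force: 5.7
tool_pos: [491.7, -8.9, 99.7]
contact_force: [-0.9, 0.9, 4.1]
grip_width: 50.6
finger_force: 8.4
tool_pos: [491.7, -8.8, 99.9]
contact_force: [-0.6, 2.1, 5.9]
grip_width: 45.9
finger_force: 10.1
```

```bash
python3 -m handwheel '0 0 -0.003 0 0 0 -0.05;0 0 -0.005 0 0 0 -0.1;0 0 -0.005 0 0 0 -0.15;0 0 -0.005 0 0 0 -0.15;0 0 -0.005 0 0 0 -0.15' | grep -E 'pos|contact|grip|fing'
python3 -m handwheel '0 0 0 0 0 0 -0.2;0 0 0 0 0 0 -0.3;0 0 0 0 0 0 -0.4;0 0 0 0 0 0 -0.5;0 0 0 0 0 0 -0.6;0 0 0 0 0 0 -0.6' | grep -E 'pos|contact|grip|fing'
python3 - <<'E'
from h import *
s=viewer.capture("side");save("x_s",s["frame"])
f=s["frame"].astype(int)[232:260,238:274];g=f.mean(2).astype(int)
print("   "+" ".join(f"{c:3d}" for c in range(238,274)))
for i,r in enumerate(g):print(232+i," ".join(f"{q:3d}" for q in r))
E
```

```text
tool_pos: [491.5, -8.4, 100.4]
contact_force: [-1.6, 4.3, 6.7]
grip_width: 39.1
finger_force: 12.5
tool_pos: [491.6, -8.2, 100.7]
contact_force: [-1.0, 4.5, 10.1]
grip_width: 29.9
finger_force: 30.2
   238 239 240 241 242 243 244 245 246 247 248 249 250 251 252 253 254 255 256 257 258 259 260 261 262 263 264 265 266 267 268 269 270 271 272 273
232 147 147 147 147 146 146 146 147 146 146 146 146 146 145 146 146 146 146 146 145 145 138  83  53  53  54  53  55  72  87  87  87  89 103 105 105
233 147 147 147 147 146 146 147 146 146 146 146 146 146 146 146 146 146 146 146 146 146 141 106  54  54  54  53  60  87  87  87  90 103 105 106 106
234 146 147 146 147 146 146 147 146 146 147 146 146 146 146 145 146 146 146 145 146 146 139  90  54  55  55  52  62  90  87  87  90 106 106 106 106
235 146 147 147 146 147 147 147 147 146 146 146 146 147 146 146 146 145 146 146 146 146 138  87  55  55  56  53  62  90  87  87  88  92 106 105 106
236 147 147 146 147 146 146 147 146 147 146 146 146 147 146 146 146 146 146 146 146 145 136  72  54  55  56  53  62  90  86  87  87  88  93 106 106
237 147 146 14
[... 2689 characters left out ...]
 146 146 144 137 138 137 138 138 138 138 137 130  86  87  84  82  84  87 105 105 103  90  89  86  86  86  86
256 146 146 146 146 146 146 146 146 146 146 146 145 146 147 146 145 145 146 146 146 139  86  86  86  86  86  90 105 103  89  86  86  86  86  86  86
257 146 146 146 146 146 146 147 145 146 146 146 146 146 146 146 146 146 146 146 145 139  86  86  86  86  85  87  89  89  86  85  85  86  85  85  86
258 146 146 145 146 147 146 145 146 146 147 147 146 145 146 145 146 145 146 140  99  97  86  86  86  86  86  86  86  86  86  85  86  86  85  86  85
259 146 146 146 145 146 147 146 147 146 146 146 146 146 146 146 146 145 140  97  85  86  89 100  86  86  86  86  86  86  86  86  86  86  85  85  85
```

```bash
python3 -m handwheel '0 0 -0.01 0 0 0 -0.6;0 0 -0.03 0 0 0 -0.6;0 0 -0.07 0 0 0 -0.6;0 0 -0.14 0 0 0 -0.6;0 0 -0.22 0 0 0 -0.6;0 0 -0.27 0 0 0 -0.6;0 0 -0.3 0 0 0 -0.6;0 0 -0.3 0 0 0 -0.6'
cat > rf.py <<'E'
from fit import *
np.set_printoptions(precision=3,suppress=True)
# fit hanging ring: centre offset from TCP along/across tool, z, yaw fixed to tool yaw, pitch & roll tilt
def rdraw(p,box,C,R,spread=.15):
    def d(L):
        for z in np.linspace(-2.5,2.5,5):
            for a in ringshape(spread):
                w=np.c_[a,np.full(len(a),z)]@R.T+C;fill(L,p,w,2 if z>2.4 else 1,box)
    return d
from scipy.spatial.transform import Rotation as Rr
def fitring(views,v0,o,free=6):
    yaw=o["tcp_rot"][2]
    def unpack(v):
        R=Rr.from_euler("xyz",[v[3],v[4],yaw+v[5]]).as_matrix()
        return o["tool_pos"]+Rr.from_euler("z",yaw).apply(v[:3]),R
    boxes={}
    C,R=unpack(v0)
    for n,p in views.items():
        q=np.array([proj(p,C+R@np.array([a,b,0])) for a in(-24,27) for b in(-28,28)])
        lo=np.floor(q.min(0)-3).astype(int);hi=np.ceil(q.max(0)+4).astype(int);boxes[n]=(*lo,*(hi-lo))
    bads={}
    for n,p in views.items(): # mask dark pixels (pliers, gripper)
        bads[n]=cv2.dilate((p["frame"].max(2)<75).astype(np.uint8),np.ones((3,3)))>0
    f=lambda v:sum(resid(p,boxes[n],3,rdraw(p,boxes[n],*unpack(v)),bads[n]) for n,p in views.items())+ .5*((v[3]/.1)**2+(v[4]/.1)**2+(v[5]/.05)**2+(v[1]/2)**2)
    best=min([nm(f,np.array(v0)+d,[3,2,3,.08,.08,.04]) for d in([0]*6,[2,0,2,.05,-.05,0],[-2,0,-2,-.05,.1,0])],key=lambda r:r[1])
    return best,unpack(best[0])[0],boxes
E
python3 - <<'E'
from rf import *
s=viewer.capture("side");t=viewer.capture("top");o=bot.get_obs();save("y_s",s["frame"]);save("y_t",t["frame"])
print(o["tool_pos"])
for V in({"side":s},{"side":s,"top":t}):print(list(V),fitring(V,[25,0,-98,0,0,0],o))
E
```

```text
time: 16.18
tool_pos: [492.1, -9.2, 131.0]
tcp_rot: [3.14, -0.001, 0.417]
contact_force: [0.1, 0.6, -2.1]
grip_width: 29.4
finger_force: 30.0
[491.518  -9.093 130.061]
['side'] ((array([ 24.543,  -0.339, -99.268,   0.007,   0.012,   0.018]), np.float64(330.4329089027965)), array([514.091,   0.549,  30.793]), {'side': (np.int64(237), np.int64(224), np.int64(34), np.int64(25))})
['side', 'top'] ((array([ 22.952,   2.349, -96.429,  -0.004,   0.025,   0.007]), np.float64(487.87325468069827)), array([511.547,   2.361,  33.632]), {'side': (np.int64(237), np.int64(224), np.int64(34), np.int64(25)), 'top': (np.int64(217), np.int64(192), np.int64(30), np.int64(29))})
```

```bash
python3 -m handwheel '0 0 -0.1 0 0 0 -0.6;0 0 -0.25 0 0 0 -0.6;0 0 -0.4 0 0 0 -0.6;0 0 -0.53 0 0 0 -0.6;0 0 -0.6 0 0 0 -0.6;0 0 -0.65 0 0 0 -0.6' >/dev/null
python3 -m handwheel '0 0 -0.1 0 0 0 -0.6;0 0 -0.25 0 0 0 -0.6;0 0 -0.4 0 0 0 -0.6;0 0 -0.53 0 0 0 -0.6;0 0 -0.62 0 0 0 -0.6;0 0 -0.65 0 0 0 -0.6' 
python3 go.py 577.6 -241 260 .417
python3 - <<'E'
from fit import *
np.set_printoptions(precision=2,suppress=True)
s=viewer.capture("side");t=viewer.capture("top")
print("hole",onz(s,(283.3,155.3),128.5),onz(t,(306.5,175.2),128.5),tri([(s,(283.3,155.3)),(t,(306.5,175.2))]))
for n,p,bx in(("side",s,(272,150,22,24)),("top",t,(294,166,24,24))):
    im=cv2.cvtColor(cv2.imread(f"pics/{n}0.png"),cv2.COLOR_BGR2RGB)
    x,y,w,h=bx;g=im[y:y+h,x:x+w].mean(2).astype(int)
    print(n,"   "+" ".join(f"{c:3d}" for c in range(x,x+w)))
    for i,r in enumerate(g):print(y+i," ".join(f"{q:3d}" for q in r))
E
```

```text
time: 17.28
tool_pos: [491.9, -9.1, 260.8]
tcp_rot: [3.141, -0.001, 0.417]
contact_force: [0.1, 0.2, -2.9]
grip_width: 29.9
finger_force: 30.0
t 17.2833 pos [491.94  -9.11 260.82] rot [ 3.1408e+00 -1.1000e-03  4.1750e-01] w 29.89 F [ 0.08  0.2  -2.94] grip 30.0
shift/100: [-0.1571  2.467   0.01  ] turn/pi: [ 0.00026 -0.00034  0.00015] rows>= 5.928149910411973 0.011401031634363236
hole [ 604.71 -236.52  128.5 ] [ 603.54 -233.1   128.5 ] (array([ 602.73, -232.99,  130.67]), [np.float64(0.13218499340984066), np.float64(0.1217205651126172)])
side    272 273 274 275 276 277 278 279 280 281 282 283 284 285 286 287 288 289 290 291 292 293
150 158 159 159 159 158 158 158 159 158 158 159 158 158 159 158 158 158 158 157 159 158 158
151 158 159 158 158 158 159 158 159 158 158 158 158 158 157 158 158 158 158 158 158 158 159
152 158 158 158 158 158 159 159 159 159 158 159 159 158 158 158 158 159 158 158 158 158 158
153 158 158 158 159 159 158 158 158 158 158 158 159 158 159 158 159 158 158 158 158 158 158
154 158 159 159 158 158 158 159 158 152 149 144 145 145 148 148 156 158 158 158 158 158 158

[... 3550 characters left out ...]

183 104 102 110  77  53  88 133 135 110  74  65  61  67  83  88  89  70  47  76 131 155 126 161 160
184  91  95 132  97  76  59  91 130 143 133 125  91  91  94  94  67  44  64 117 150 140 114 162 157
185 119 128 155 113 110  62  59  76  88 111 127 118 109  79  65  54  65 109 129 156 121 152 161 141
186 119 105 140 155 132 110  77  51  53  65  76  72  68  56  53  87 104 123 150 131 138 161 159 116
187 156 117 105 140 157 129  95 111 102  65  65  66  70  84  79  94 119 146 122 112 158 159 145 121
188 168 158 119  99 127 149 152 140 142  87 102 101 110 139 119  85 107 127 108 153 166 161 143  92
189 172 167 157 130 107 107 126 149 159 150 151 156 154 160 130  76  81 108 154 164 160 134 130  60
```

```bash
python3 -m handwheel '-0.005 0.1 0 0 0 0 -0.6;-0.015 0.28 0 0 0 0 -0.6;-0.03 0.54 0 0 0 0 -0.6;-0.046 0.835 0 0 0 0 -0.6' >/dev/null
python3 -m handwheel '-0.015 0.28 0 0 0 0 -0.6;-0.03 0.56 0 0 0 0 -0.6;-0.046 0.835 0 0 0 0 -0.6' >/dev/null
python3 -m handwheel '-0.015 0.26 0 0 0 0 -0.6;-0.027 0.49 0 0 0 0 -0.6;-0.038 0.67 0 0 0 0 -0.6;-0.044 0.79 0 0 0 0 -0.6;-0.046 0.834 0 0 0 0 -0.6;-0.046 0.834 0 0 0 0 -0.6;-0.046 0.834 0 0 0 0 -0.6;-0.046 0.834 0 0 0 0 -0.6'
python3 go.py 580.8 -243.6 232 .417
python3 - <<'E'
from rf import *
s=viewer.capture("side");t=viewer.capture("top");o=bot.get_obs();save("z_s",s["frame"]);save("z_t",t["frame"])
print(fitring({"side":s},[24.5,0,-99,0,0,0],o))
print(fitring({"top":t},[24.5,0,-99,0,0,0],o)[:2])
for n,p,(x,y,w,h) in(("side",s,(262,130,42,34)),):
    g=p["frame"][y:y+h,x:x+w].mean(2).astype(int)
    print(n,"   "+" ".join(f"{c:3d}" for c in range(x,x+w)))
    for i,r in enumerate(g):print(y+i," ".join(f"{q:3d}" for q in r))
E
```

```text
time: 18.63
tool_pos: [580.2, -242.8, 259.8]
tcp_rot: [-3.141, 0.0, 0.418]
contact_force: [-0.5, 0.8, -2.5]
grip_width: 29.5
finger_force: 30.0
t 18.6333 pos [ 580.24 -242.78  259.81] rot [-3.1409e+00  3.0000e-04  4.1810e-01] w 29.49 F [-0.47  0.77 -2.5 ] grip 30.0
shift/100: [0.0019 0.0099 0.2781] turn/pi: [-2.1e-04  9.0e-05  3.6e-04] rows>= 0.6672432124315022 0.010844899655194199
((array([ 23.771,   3.431, -92.439,  -0.189,  -0.012,  -0.041]), np.float64(768.0586627955238)), array([ 600.719, -229.917,  167.814]), {'side': (np.int64(268), np.int64(137), np.int64(30), np.int64(19))})
((array([ 45.887,   1.883, -96.98 ,   0.064,  -0.333,   0.026]), np.float64(684.9822355528438)), array([ 621.556, -222.345,  163.273]))
side    262 263 264 265 266 267 268 269 270 271 272 273 274 275 276 277 278 279 280 281 282 283 284 285 286 287 288 289 290 291 292 293 294 295 296 297 298 299 300 301 302 303
130 143 143 143 144 144 136  82  81  81  80  81  77  66  65  66  66  67  67  68  69  69  71  71  70  71  72  73  74  68  47  47  46  43  52  74  75  74  75  74  75  74  74
131 143 143 144 143 137  
[... 4950 characters left out ...]
 164 164 164
160 167 167 167 167 167 166 166 167 166 167 166 167 167 166 159 108  75  79  82  91 127 127 122 118 110  96  92 107 165 166 165 166 165 165 165 164 164 164 164 164 164 164
161 167 167 167 167 167 167 167 167 167 167 166 166 167 166 160 110  74  78  81  83  91  93  91  89  87  81  81 108 165 166 166 165 165 165 164 164 165 164 165 164 164 164
162 167 167 168 167 167 167 167 167 166 167 166 166 166 167 161 113  74  78  80  81  81  82  82  81  82  78  79 108 166 166 165 165 165 165 165 164 164 164 164 164 164 164
163 167 166 168 167 167 167 167 167 167 167 167 167 166 167 165 143  69  78  81  81  81  82  82  83  81  78  87 140 165 165 165 166 165 165 164 164 164 164 164 164 164 163
```

```bash
cat > d2.py <<'E'
from fit import *
np.set_printoptions(precision=2,suppress=True)
S=[(50,50,0,62),(38,38,62,76),(23,23,76,85),(17.5,17.5,85,101.5),(15,15,101.5,109.5),(17.5,17.5,109.5,121.5),(17.5,13,121.5,128.5)]
def dd(p,box,v,h=10):
    c,s=np.cos(v[2]),np.sin(v[2])
    def d(L):
        sq=np.array([[65,65],[-65,65],[-65,-65],[65,-65]])@np.array([[c,s],[-s,c]])+v[:2]
        fill(L,p,np.r_[np.c_[sq,[0]*4],np.c_[sq,[v[3]]*4]],1,box,True);fill(L,p,np.c_[sq,[v[3]]*4],2,box)
        k=3
        for a,b,z0,z1 in S:
            fill(L,p,np.r_[circ(v,a,z0),circ(v,b,z1)],k,box,True);fill(L,p,circ(v,b,z1),k+1,box);k+=2
        fill(L,p,circ(v,2.5,128.5),k,box)
    return d
if __name__=="__main__":
    Q={n:dict(viewer.capture(n),frame=cv2.cvtColor(cv2.imread(f"pics/{n}0.png"),cv2.COLOR_BGR2RGB)) for n in("side","top")}
    B={"side":(246,150,70,64),"top":(278,150,50,58)}
    bad={n:np.zeros((384,512),bool) for n in Q}
    bad["top"][150:164,298:310]=1;bad["side"][165:185,250:268]=1
    for ns in(["side"],["top"],["side","top"]):
        f=lambda v:sum(resid(Q[n],B[n],18,dd(Q[n],B[n],v),bad[n]) for n in ns)
        r=sorted([nm(f,[602+a,-234+b,y,10],[3,3,.05,3]) for a in(-3,2) for b in(-3,3) for y in(0,-.05)],key=lambda r:r[1])
        print(ns,r[0],r[1])
    s,t=Q["side"],Q["top"];print(onz(s,(283.05,155.6),128.5),onz(t,(306.3,175.5),128.5))
    print(proj(s,(603.3,-234,162)),proj(s,(603.3,-234,128.5)),proj(s,(603.3,-234,105.5)))
E
python3 d2.py
```

```text
['side'] (array([ 603.63, -235.64,   -0.02,   15.01]), np.float64(139.17612832100704)) (array([ 603.62, -235.67,   -0.02,   15.  ]), np.float64(139.41734289808875))
['top'] (array([ 600.21, -231.45,   -0.01,   23.5 ]), np.float64(192.3215272428938)) (array([ 600.76, -232.18,   -0.01,   16.83]), np.float64(199.64926593709598))
['side', 'top'] (array([ 601.88, -232.82,   -0.02,   15.9 ]), np.float64(394.0651260417096)) (array([ 601.86, -232.77,   -0.02,   15.29]), np.float64(395.7038625224356))
[ 604.18 -234.59  128.5 ] [ 602.58 -232.48  128.5 ]
[283.76 145.09] [283.18 155.77] [282.79 162.89]
```

```bash
python3 -m handwheel '-0.007 -0.004 0.05 0 0 0 -0.6;-0.007 -0.004 0.12 0 0 0 -0.6;-0.007 -0.004 0.19 0 0 0 -0.6;-0.007 -0.004 0.25 0 0 0 -0.6;-0.007 -0.004 0.29 0 0 0 -0.6;-0.007 -0.004 0.3 0 0 0 -0.6;-0.007 -0.004 0.3 0 0 0 -0.6;-0.007 -0.004 0.3 0 0 0 -0.6'
python3 - <<'E'
from h import *
s=viewer.capture("side");o=bot.get_obs();save("a_s",s["frame"]);print(o["tool_pos"],o["contact_force"])
x,y,w,h=268,148,32,22
g=s["frame"][y:y+h,x:x+w].mean(2).astype(int)
print("    "+" ".join(f"{c:3d}" for c in range(x,x+w)))
for i,r in enumerate(g):print(y+i," ".join(f"{q:3d}" for q in r))
c,q=np.cos(.418),np.sin(.418)
for k in(0,90,180,270):
  a=np.radians(k);print(k,[proj(s,(601.9+25.5*np.cos(a+.418),-233+25.5*np.sin(a+.418),131+d)).round(1).tolist() for d in(2.5,-2.5)])
E
```

```text
time: 19.5
tool_pos: [579.8, -243.6, 230.2]
tcp_rot: [3.141, -0.0, 0.417]
contact_force: [0.5, -0.5, -3.2]
grip_width: 29.6
finger_force: 30.0
[ 579.87308375 -243.62500277  230.39896607] [ 0.17087814 -0.61283469 -1.23053996]
    268 269 270 271 272 273 274 275 276 277 278 279 280 281 282 283 284 285 286 287 288 289 290 291 292 293 294 295 296 297 298 299
148 167 167 167 167 167 167 167 166 167 166 167 167 166 166 167 167 167 167 166 166 167 155  50  48  48  45  76 166 166 166 166 165
149 167 167 167 167 167 167 167 167 167 167 167 167 167 167 167 167 167 167 167 166 166 155  50  49  49  46  77 166 166 166 166 165
150 167 166 167 167 167 167 167 167 168 167 167 167 167 166 167 167 167 167 166 166 163 129  48  49  50  46  77 167 166 165 166 165
151 167 167 167 167 167 167 166 167 167 165 152 150 142 136 134 128 129 137 144 147 154 117  48  49  50  48  76 166 166 166 166 166
152 167 167 166 166 167 167 167 165 149 136 128 111 100  92  97  96  90  93 103 111 124 103  49  49  49  47  76 166 166 166 165 165
153 168 167 167 167 167 167 165 149 132 122  86  86 102 118 122 122 119 121 106  94
[... 1605 characters left out ...]
165 165 165 166 165 165 165
166 167 168 168 167 168 167 167 165 146  88  73  72  63  53  49  49  50  52  59  62  81 124 165 166 166 165 166 166 165 165 165 164
167 167 167 167 168 167 165 146  98  92  83  75  79  78  76  81 102  98  87  78  76  75  81 126 165 165 166 165 166 165 165 165 165
168 167 168 167 167 162 142  76  73 117  74  75  80  82  82  83  93  90  85  80  79  76  73  72 103 151 166 166 165 166 165 164 165
169 168 167 162 127 132 105  53 100 125  74  76  80  81  82  83  90  86  84  81  77  77  76  73  55  90 148 165 165 165 164 164 164
0 [[274.7, 153.3], [274.6, 154.9]]
90 [[281.5, 158.6], [281.5, 160.2]]
180 [[292.4, 155.7], [292.2, 157.2]]
270 [[285.3, 150.5], [285.2, 152.1]]
```

```bash
for i in 1; do python3 -m handwheel '0 0 0.02 0 0 0 -0.6;0 0 0.04 0 0 0 -0.6;0 0 0.06 0 0 0 -0.6;0 0 0.06 0 0 0 -0.6'|grep -E 'pos|cont';
python3 -m handwheel '0 0 0.02 0 0 0 -0.6;0 0 0.04 0 0 0 -0.6;0 0 0.06 0 0 0 -0.6;0 0 0.06 0 0 0 -0.6'|grep -E 'pos|cont'; done
python3 - <<'E'
from h import *
s=viewer.capture("side");o=bot.get_obs();save("b_s",s["frame"]);print(o["tool_pos"],o["contact_force"],o["moment"])
x,y,w,h=268,150,32,22
g=s["frame"][y:y+h,x:x+w].mean(2).astype(int)
print("    "+" ".join(f"{c:3d}" for c in range(x,x+w)))
for i,r in enumerate(g):print(y+i," ".join(f"{q:3d}" for q in r))
zz=o["tool_pos"][2]-98.7
for k in(0,90,180,270):
  a=np.radians(k);print(k,[proj(s,(601.9+25.5*np.cos(a+.418),-233+25.5*np.sin(a+.418),zz+d)).round(1).tolist() for d in(2.5,-2.5)])
E
```

```text
tool_pos: [579.7, -243.6, 223.8]
contact_force: [0.5, 0.4, -2.0]
tool_pos: [579.7, -243.7, 217.7]
contact_force: [0.9, -1.1, -1.2]
[ 579.72060577 -243.67948309  217.94096723] [ 0.43606272 -0.73672739 -1.40684346] [-0.34802065 -0.14703165  0.02104166]
    268 269 270 271 272 273 274 275 276 277 278 279 280 281 282 283 284 285 286 287 288 289 290 291 292 293 294 295 296 297 298 299
150 167 167 167 167 167 168 167 168 167 167 167 167 167 167 167 167 167 167 167 167 162 123  50  49  49  50  90 166 166 166 166 166
151 167 168 168 167 168 167 168 167 167 167 167 167 167 167 167 167 167 167 167 167 162 121  49  49  50  51  90 166 166 166 165 166
152 167 167 167 167 167 167 167 167 167 165 152 150 145 144 148 153 160 161 166 167 162 125  49  49  49  51  89 167 166 166 166 166
153 168 167 167 168 168 167 167 165 150 137 134 122 110 110 114 126 132 139 146 155 160 100  50  49  49  52  89 166 166 166 166 165
154 167 168 167 168 167 167 166 156 133 130 106  88 105 117 127 128 127 121 136 134 131  85  50  49  50  57 107 166 166 166 166 165
155 167 167 167 167 167 167 163 131 127 117 115 119 127 1
[... 1631 characters left out ...]
166 166 165 165 166 165 164
168 168 168 167 167 162 143  76  72 117  71  76  80  81  82  84  93  90  86  81  79  77  72  71 104 151 166 166 166 165 165 165 165
169 168 167 162 126 133 105  53 100 124  72  77  80  82  82  84  90  87  84  81  78  76  76  73  54  89 140 165 165 166 165 164 164
170 168 164 132  75  95  62  50  98 125  74  76  80  82  82  83  85  87  84  80  78  76  80  81  45  59 103 147 166 165 165 165 164
171 167 162 151 122 105  71  44  70 108 122 108  79  82  83  84  84  86  84  81  78  88 121  83  45  53  86 113 165 165 165 164 164
0 [[274.5, 157.0], [274.4, 158.5]]
90 [[281.3, 162.3], [281.3, 163.9]]
180 [[292.1, 159.4], [292.0, 160.9]]
270 [[285.1, 154.2], [285.0, 155.7]]
```

```bash
python3 -m handwheel '0 0 -0.03 0 0 0 -0.6;0 0 -0.08 0 0 0 -0.6;0 0 -0.13 0 0 0 -0.6;0 0 -0.18 0 0 0 -0.6;0 0 -0.22 0 0 0 -0.6;0 0 -0.22 0 0 0 -0.6'|grep -E 'pos|cont'
cat > rg.py <<'E'
from rf import *
from d2 import S
# side-view fit of the hanging ring with the stub drawn behind/inside it: ring parts nearer than the stub drawn over, others under
def draw(p,box,C,R,st,spread):
    cam=np.array(p["T"])[:3,3]
    def d(L):
        def stub():
            k=3
            for a,b,z0,z1 in S[2:]:
                fill(L,p,np.r_[circ(st,a,z0),circ(st,b,z1)],k,box,True);fill(L,p,circ(st,b,z1),k+1,box);k+=2
            fill(L,p,circ(st,2.5,128.5),k,box)
        polys=[]
        for z in np.linspace(-2.5,2.5,5):
            for a in ringshape(spread):
                n=24;A=a
                # split band into quads so that front and back parts can be ordered
                m=len(A)//2
                for i in range(m-1):
                    quad=np.array([A[i],A[i+1],A[len(A)-2-i],A[len(A)-1-i]])
                    w=np.c_[quad,np.full(4,z)]@R.T+C;polys.append((w,2 if z>2.4 else 1))
        def front(w):
            c=w.mean(0);h=cam[:2]-np.array(st[:2]);return (c[:2]-st[:2])@h>0
        top=C[2]>128.5+6
        if top: stub()
        for w,l in polys:
            if top or not front(w):fill(L,p,w,l,box)
        if not top:
            stub()
            for w,l in polys:
                if front(w):fill(L,p,w,l,box)
    return d
def fit(p,o,v0,box,st=(601.9,-233.),spread=.15,verbose=True):
    yaw=o["tcp_rot"][2]
    bad=cv2.dilate((p["frame"].max(2)<62).astype(np.uint8),np.ones((3,3)))>0
    def un(v):return o["tool_pos"]+Rr.from_euler("z",yaw).apply([v[0],0,v[1]]),(Rr.from_euler("z",yaw)*Rr.from_euler("xyz",[v[2],v[3],0])).as_matrix()
    f=lambda v:resid(p,box,14,draw(p,box,*un(v),st,spread),bad)+.3*((v[0]-24.5)**2+(v[2]/.1)**2)
    r=sorted([nm(f,np.array(v0)+d,[1,2,.06,.08]) for d in([0,0,0,0],[0,2,0,.1],[0,3,0,-.1],[0,0,.1,-.1],[0,0,-.1,.1])],key=lambda r:r[1])
    return r[0],un(r[0][0])[0],r[1]
E
python3 - <<'E'
from rg import *
s=viewer.capture("side");o=bot.get_obs();save("c_s",s["frame"]);print(o["tool_pos"])
import copy
print("now",fit(s,o,[24.5,-98.7,0,0],(270,138,28,26)))
for n,tp in(("a_s",[579.87,-243.6,230.3]),("b_s",[579.72,-243.65,217.9])):
    p=dict(s,frame=cv2.cvtColor(cv2.imread(f"pics/{n}.png"),cv2.COLOR_BGR2RGB));q=dict(o,tool_pos=np.array(tp));print(n,fit(p,q,[24.5,-98.7,0,0],(270,148,28,20)))
x,y,w,h=270,140,30,20
g=s["frame"][y:y+h,x:x+w].mean(2).astype(int)
print("    "+" ".join(f"{c:3d}" for c in range(x,x+w)))
for i,r in enumerate(g):print(y+i," ".join(f"{q:3d}" for q in r))
E
```

```text
tool_pos: [580.1, -243.6, 241.4]
contact_force: [-0.7, -0.3, -2.2]
[ 579.92 -243.54  240.76]
now ((array([ 24.55, -93.84,  -0.01,  -0.13]), np.float64(810.274236844037)), array([ 602.35, -233.58,  146.93]), (array([ 24.43, -93.82,  -0.01,  -0.13]), np.float64(810.5731486976489)))
a_s ((array([ 24.16, -98.98,   0.04,   0.01]), np.float64(63.57868471460152)), array([ 601.95, -233.8 ,  131.32]), (array([ 24.2 , -99.05,   0.04,   0.01]), np.float64(64.62130566478538)))
b_s ((array([ 24.18, -94.52,  -0.01,  -0.18]), np.float64(53.71972169605997)), array([ 601.82, -233.84,  123.38]), (array([ 23.71, -94.6 ,   0.  ,  -0.19]), np.float64(53.904345671212496)))
    270 271 272 273 274 275 276 277 278 279 280 281 282 283 284 285 286 287 288 289 290 291 292 293 294 295 296 297 298 299
140 145 145 145 143 130  82  82  82  82  82  81  82  83  82  82  82  81  82  82  79  60  48  47  47  51  72  82  82  83  83
141 145 144 144 144 143 136 136 129  82  82  82  81  82  81  82  82  82  82  82  79  59  44  46  47  52  73  83  83  83  83
142 163 161 145 144 145 145 144 143 136 130  81  82  83  82  82  82 
[... 1463 characters left out ...]
  95  98 101 108 118 133 146 136 137 105  75  71 108 166 166 165 165 165 165 165
155 167 168 167 167 167 167 167 166 160 134 116 113  94  91  92  93  97  94 107 110  78  72  91 149 166 165 165 165 165 165
156 167 167 168 167 167 167 167 162 125 125 128 124  98  81  97  95 112 108  90  94  78  77  85 118 166 166 165 165 165 165
157 167 167 167 167 167 167 164 137  86 116 123 127 124 122 124 124 126 115 101 122 123 109 103 141 166 165 166 165 166 165
158 167 167 167 167 166 167 161 113  76  91 119 118 101 128 126 121 115 109 101 111 161 159 158 163 166 165 166 165 165 164
159 167 167 167 167 167 167 160 108  76  86 121 123 121 128 123 119 113 108 100 103 166 166 165 166 165 165 165 165 165 165
```

```bash
python3 -m handwheel '0 0 -0.05 0 0 0 -0.6;0 0 -0.12 0 0 0 -0.6;0 0 -0.18 0 0 0 -0.6;0 0 -0.2 0 0 0 -0.6' >/dev/null
python3 -m handwheel '0.005 -0.1 0 0 0 0 -0.6;0.015 -0.28 0 0 0 0 -0.6;0.03 -0.54 0 0 0 0 -0.6;0.048 -0.834 0 0 0 0 -0.6' >/dev/null
python3 -m handwheel '0.016 -0.28 0 0 0 0 -0.6;0.032 -0.56 0 0 0 0 -0.6;0.048 -0.834 0 0 0 0 -0.6' >/dev/null
python3 -m handwheel '0.016 -0.26 0 0 0 0 -0.6;0.03 -0.49 0 0 0 0 -0.6;0.04 -0.67 0 0 0 0 -0.6;0.046 -0.79 0 0 0 0 -0.6;0.048 -0.834 0 0 0 0 -0.6;0.048 -0.834 0 0 0 0 -0.6'
python3 -m handwheel '0 0 0.1 0 0 0 -0.6;0 0 0.25 0 0 0 -0.6;0 0 0.42 0 0 0 -0.6;0 0 0.58 0 0 0 -0.6;0 0 0.7 0 0 0 -0.6;0 0 0.78 0 0 0 -0.6;0 0 0.8 0 0 0 -0.6' >/dev/null
python3 -m handwheel '0 0 0.1 0 0 0 -0.6;0 0 0.25 0 0 0 -0.6;0 0 0.4 0 0 0 -0.6;0 0 0.5 0 0 0 -0.6;0 0 0.55 0 0 0 -0.6;0 0 0.57 0 0 0 -0.6;0 0 0.57 0 0 0 -0.6'
python3 - <<'E'
from rf import *
s=viewer.capture("side");o=bot.get_obs();print(o["tool_pos"])
print(fitring({"side":s},[24.5,0,-94,0,-.15,0],o))
E
```

```text
time: 22.23
tool_pos: [491.1, -8.1, 260.2]
tcp_rot: [3.141, -0.0, 0.419]
contact_force: [0.3, 0.1, -3.4]
grip_width: 29.7
finger_force: 30.0
time: 23.4
tool_pos: [491.8, -9.2, 123.2]
tcp_rot: [3.141, -0.0, 0.417]
contact_force: [0.3, 0.7, -2.8]
grip_width: 29.7
finger_force: 30.0
[491.992  -9.192 123.626]
((array([ 22.633,   1.679, -96.119,  -0.038,  -0.1  ,   0.021]), np.float64(387.6403875667012)), array([512.002,   1.515,  27.508]), {'side': (np.int64(237), np.int64(223), np.int64(34), np.int64(28))})
```

```bash
python3 -m handwheel '0 0 0.05 0 0 0 -0.6;0 0 0.12 0 0 0 -0.6;0 0 0.17 0 0 0 -0.6;0 0 0.19 0 0 0 -0.6;0 0 0.19 0 0 0 -0.6' | grep -E 'pos|cont'
for i in 1 2 3; do python3 -m handwheel '0 0 0.01 0 0 0 -0.6;0 0 0.015 0 0 0 -0.6;0 0 0.015 0 0 0 -0.6' | grep -E 'pos|cont'; done
python3 - <<'E'
from rf import *
s=viewer.capture("side");o=bot.get_obs();print(o["tool_pos"],o["contact_force"])
print(fitring({"side":s},[24.5,0,-98.5,0,-.05,0],o)[:2])
E
```

```text
tool_pos: [490.9, -8.8, 103.3]
contact_force: [-0.2, -0.8, -2.8]
tool_pos: [491.5, -8.9, 102.6]
contact_force: [-0.0, 0.1, -1.8]
tool_pos: [491.4, -8.9, 101.0]
contact_force: [0.6, 0.3, -2.6]
tool_pos: [492.4, -9.0, 100.7]
contact_force: [-1.1, 0.6, 7.0]
[492.391  -8.968 100.721] [-0.48   0.026  5.603]
((array([ 21.046,   1.592, -98.622,  -0.037,  -0.036,  -0.018]), np.float64(409.98018589546376)), array([510.984,   1.02 ,   2.099]))
```

```bash
python3 -m handwheel '0 0 0.003 0 0 0 -0.4;0 0 0.003 0 0 0 -0.2;0 0 0.003 0 0 0 -0.1;0 0 0.003 0 0 0 -0.05;0 0 0.003 0 0 0 -0.05;0 0 0.003 0 0 0 -0.05' | grep -E 'pos|cont|grip|fing'
python3 -m handwheel '0 0 0 0 0 0 -0.15;0 0 0 0 0 0 -0.25;0 0 0 0 0 0 -0.35;0 0 0 0 0 0 -0.5;0 0 0 0 0 0 -0.6;0 0 0 0 0 0 -0.6;0 0 0 0 0 0 -0.6' | grep -E 'pos|cont|grip|fing'
python3 -m handwheel '0 0 -0.01 0 0 0 -0.6;0 0 -0.03 0 0 0 -0.6;0 0 -0.07 0 0 0 -0.6;0 0 -0.14 0 0 0 -0.6;0 0 -0.22 0 0 0 -0.6;0 0 -0.27 0 0 0 -0.6;0 0 -0.3 0 0 0 -0.6;0 0 -0.3 0 0 0 -0.6'
python3 - <<'E'
from rf import *
s=viewer.capture("side");o=bot.get_obs();print(o["tool_pos"],o["contact_force"]);save("y2_s",s["frame"])
print(fitring({"side":s},[24.5,0,-98.5,0,0,0],o)[:2])
p=dict(s,frame=cv2.cvtColor(cv2.imread("pics/y_s.png"),cv2.COLOR_BGR2RGB));a=p["frame"].astype(int)[222:254,236:272].mean(2);b=s["frame"].astype(int)[222:254,236:272].mean(2)
for i,r in enumerate(b.astype(int)):print(222+i," ".join(f"{q:3d}" for q in r))
E
```

```text
tool_pos: [491.7, -9.1, 99.4]
contact_force: [0.1, -0.5, 2.8]
grip_width: 43.6
finger_force: 8.7
tool_pos: [491.7, -8.1, 100.1]
contact_force: [-0.8, 2.8, 10.6]
grip_width: 29.5
finger_force: 30.0
time: 26.42
tool_pos: [491.9, -9.1, 130.1]
tcp_rot: [3.141, -0.001, 0.417]
contact_force: [0.6, 0.5, -2.9]
grip_width: 29.8
finger_force: 30.0
[491.629  -8.998 129.644] [-0.321 -0.144 -2.27 ]
((array([ 22.529,   0.741, -96.989,   0.004,  -0.   ,   0.033]), np.float64(334.61742518131325)), array([511.923,   0.813,  32.654]))
222 164 164 164 164 164 164 164 164 164 161 142 142 142 143 143 142 143 143 142 143 143 142 141 142 134  79  50  50  50  49  57 101 162 162 161 161
223 164 164 165 164 164 164 164 164 161 145 143 143 142 143 143 142 143 142 143 142 142 142 142 142 133  69  51  51  52  49  58  99 145 146 145 148
224 165 165 165 164 164 165 162 147 146 142 143 143 143 143 143 143 143 143 143 143 142 142 142 142 134  65  51  52  52  50  59  97 141 141 141 142
225 164 164 164 164 164 164 161 143 143 143 143 143 143 143 143 142 143 143 142 142 143 143 142 142 133  66  51  52  51  50  56  85 1
[... 3458 characters left out ...]
 143 143 142 128  82  83  85 104 142 142 142 142 142 142 142 141 141 144 147 102 102 102 102 102 102  99  84
250 143 143 143 143 143 143 143 143 143 143 143 143 142 134 128  83  85  96  96  95 103 142 142 142 142 141 138 113 103 102 102 102 102 103 101  97
251 143 143 142 143 143 144 143 142 143 143 143 143 142 143 141 128  83  84  84  83  86  96  96  96  97  96  95  88  89 102 102 102 102 102 102 102
252 143 143 143 143 143 143 142 143 142 143 143 143 143 142 142 141 134 134 127  93 133 128  92 128  93 128  84  87 100 102 102 102 103 102 102 102
253 143 142 143 143 143 143 143 143 143 143 142 142 143 142 142 142 143 142 141 135 142 140 135 141 135 140 127  87 102 103 102 102 102 102 102 102
```

```bash
python3 -m handwheel '0 0 -0.1 0 0 0 -0.6;0 0 -0.25 0 0 0 -0.6;0 0 -0.4 0 0 0 -0.6;0 0 -0.53 0 0 0 -0.6;0 0 -0.6 0 0 0 -0.6;0 0 -0.65 0 0 0 -0.6' >/dev/null
python3 -m handwheel '0 0 -0.1 0 0 0 -0.6;0 0 -0.25 0 0 0 -0.6;0 0 -0.4 0 0 0 -0.6;0 0 -0.53 0 0 0 -0.6;0 0 -0.62 0 0 0 -0.6;0 0 -0.65 0 0 0 -0.6' >/dev/null
python3 -m handwheel '-0.005 0.1 0 0 0 0 -0.6;-0.015 0.28 0 0 0 0 -0.6;-0.03 0.54 0 0 0 0 -0.6;-0.048 0.842 0 0 0 0 -0.6' >/dev/null
python3 -m handwheel '-0.016 0.28 0 0 0 0 -0.6;-0.032 0.56 0 0 0 0 -0.6;-0.048 0.842 0 0 0 0 -0.6' >/dev/null
python3 -m handwheel '-0.016 0.26 0 0 0 0 -0.6;-0.03 0.49 0 0 0 0 -0.6;-0.04 0.67 0 0 0 0 -0.6;-0.046 0.79 0 0 0 0 -0.6;-0.048 0.841 0 0 0 0 -0.6;-0.048 0.841 0 0 0 0 -0.6;-0.048 0.841 0 0 0 0 -0.6' >/dev/null
python3 -m handwheel '0 0 0.05 0 0 0 -0.6;0 0 0.12 0 0 0 -0.6;0 0 0.19 0 0 0 -0.6;0 0 0.25 0 0 0 -0.6;0 0 0.27 0 0 0 -0.6;0 0 0.28 0 0 0 -0.6;0 0 0.28 0 0 0 -0.6;0 0 0.28 0 0 0 -0.6'
python3 - <<'E'
from rg import *
s=viewer.capture("side");o=bot.get_obs();save("e_s",s["frame"]);print(o["tool_pos"])
# side-only stub
f1=(602.9,-235.1)
for st in((601.9,-233.),f1):
  print(fit(s,o,[24.5,-98.7,0,0],(270,148,28,20),st=st))
a=dict(s,frame=cv2.cvtColor(cv2.imread("pics/a_s.png"),cv2.COLOR_BGR2RGB))
for n,p,r0 in(("a",a,153),("e",s,153)):
  g=p["frame"][r0:r0+6,270:280].mean(2);print(n,g.astype(int).tolist())
E
```

```text
time: 29.3
tool_pos: [580.7, -245.6, 231.5]
tcp_rot: [3.141, -0.0, 0.418]
contact_force: [0.5, 0.2, -2.4]
grip_width: 29.3
finger_force: 30.0
[ 580.78 -245.66  231.61]
((array([ 23.09, -97.95,   0.01,   0.03]), np.float64(68.5415715745915)), array([ 601.88, -236.3 ,  133.65]), (array([ 23.07, -98.1 ,   0.02,   0.02]), np.float64(69.1810911047282)))
((array([ 23.07, -97.94,   0.01,   0.03]), np.float64(69.5756123856948)), array([ 601.86, -236.31,  133.67]), (array([ 23.01, -97.98,   0.01,   0.02]), np.float64(70.26191041685246)))
a [[167, 167, 167, 167, 165, 149, 132, 122, 86, 86], [167, 167, 167, 167, 164, 138, 124, 96, 121, 154], [167, 168, 166, 167, 161, 111, 129, 135, 158, 144], [167, 167, 167, 167, 158, 87, 122, 133, 142, 129], [168, 167, 167, 167, 160, 113, 94, 109, 134, 129], [167, 167, 168, 167, 166, 157, 134, 107, 100, 102]]
e [[168, 167, 167, 167, 165, 156, 132, 126, 82, 121], [167, 167, 167, 167, 164, 142, 131, 129, 130, 159], [167, 167, 168, 167, 163, 137, 104, 130, 134, 150], [167, 167, 167, 167, 167, 155, 100, 104, 123, 133], [167, 167, 166, 167, 166, 166, 151, 101, 93, 90], [168, 167, 167, 167, 167, 167, 160, 109, 80, 86]]
```

```bash
python3 -m handwheel '0.015 0 0 0 0 0 -0.6;0.028 0 0 0 0 0 -0.6;0.028 0 0.02 0 0 0 -0.6;0.028 0 0.04 0 0 0 -0.6;0.028 0 0.06 0 0 0 -0.6;0.028 0 0.075 0 0 0 -0.6;0.028 0 0.075 0 0 0 -0.6;0.028 0 0.075 0 0 0 -0.6'
python3 - <<'E'
from rg import *
s=viewer.capture("side");o=bot.get_obs();save("f_s",s["frame"]);print(o["tool_pos"],o["contact_force"])
r=fit(s,o,[23.1,-98.2,0,0],(270,148,28,22),st=(603.8,-235.4));print(r)
z=r[1][2];print("ring col",proj(s,r[1]),"axis col",283.05+(proj(s,(603,-235,z))-proj(s,(603,-235,125)))[0])
E
```

```text
time: 30.02
tool_pos: [583.1, -244.4, 223.5]
tcp_rot: [-3.141, 0.0, 0.417]
contact_force: [-0.1, 0.1, -2.4]
grip_width: 29.4
finger_force: 30.0
[ 583.17 -244.47  223.71] [-0.62  0.08 -1.4 ]
((array([ 22.67, -98.46,   0.03,   0.04]), np.float64(50.990927128882035)), array([ 603.88, -235.28,  125.25]), (array([ 22.66, -98.47,   0.04,   0.04]), np.float64(51.06994645587185)))
ring col [283.22 156.56] axis col 283.0542905327932
```

```bash
cat > chk.py <<'E'
from rg import *
import sys
s=viewer.capture("side");o=bot.get_obs();save(sys.argv[1],s["frame"]);print(o["time"],o["tool_pos"],o["contact_force"])
r=fit(s,o,[22.9,-98.3,0,0],(270,int(sys.argv[2]),28,22),st=(603.8,-235.4));print(r)
z=r[1][2];print("ring col",proj(s,r[1]),"axis col",283.05+(proj(s,(603,-235,z))-proj(s,(603,-235,125)))[0])
E
python3 -m handwheel '0.004 0 0.01 0 0 0 -0.6;0.004 0 0.025 0 0 0 -0.6;0.004 0 0.04 0 0 0 -0.6;0.004 0 0.05 0 0 0 -0.6;0.004 0 0.05 0 0 0 -0.6;0.004 0 0.05 0 0 0 -0.6' | grep cont; python3 chk.py f2 150
```

```text
contact_force: [0.4, 0.4, -1.9]
30.6167 [ 583.54 -244.29  218.72] [-0.77 -0.12 -1.94]
((array([ 22.72, -98.4 ,   0.03,   0.05]), np.float64(121.07904607930222)), array([ 604.31, -235.07,  120.32]), (array([ 22.76, -98.45,   0.01,   0.06]), np.float64(121.4307105062674)))
ring col [282.98 158.08] axis col 282.97012619209397
```

```bash
python3 -m handwheel '0 0 0.01 0 0 0 -0.6;0 0 0.025 0 0 0 -0.6;0 0 0.04 0 0 0 -0.6;0 0 0.05 0 0 0 -0.6;0 0 0.06 0 0 0 -0.6;0 0 0.07 0 0 0 -0.6;0 0 0.07 0 0 0 -0.6;0 0 0.07 0 0 0 -0.6' | grep cont; python3 chk.py f3 152
```

```text
contact_force: [-0.2, -0.4, -1.6]
31.3333 [ 583.58 -244.26  211.75] [ 0.15  0.76 -2.8 ]
((array([ 22.41, -98.55,   0.03,   0.05]), np.float64(180.27891565504024)), array([ 604.06, -235.17,  113.21]), (array([ 22.42, -98.5 ,   0.03,   0.04]), np.float64(180.33235641818996)))
ring col [282.95 160.29] axis col 282.8494578261313
```

Ring follows freely, with no tilt or force. The rest is 7.5 mm.

```bash
python3 -m handwheel '0 0 0.01 0 0 0 -0.6;0 0 0.025 0 0 0 -0.6;0 0 0.04 0 0 0 -0.6;0 0 0.05 0 0 0 -0.6;0 0 0.06 0 0 0 -0.6;0 0 0.07 0 0 0 -0.6;0 0 0.077 0 0 0 -0.6;0 0 0.077 0 0 0 -0.6' | grep cont; python3 -m handwheel '0 0 0 0 0 0 -0.6;0 0 0 0 0 0 -0.6;0 0 0 0 0 0 -0.6'; python3 chk.py f4 155
python3 - <<'E'
import cv2
im=cv2.imread("pics/f4.png");g=im[152:176,268:300].mean(2).astype(int)
print("    "+" ".join(f"{c:3d}" for c in range(268,300)))
for i,r in enumerate(g):print(152+i," ".join(f"{q:3d}" for q in r))
E
```

```text
contact_force: [-0.0, -0.1, -2.2]
time: 32.25
tool_pos: [583.6, -244.3, 204.1]
tcp_rot: [3.141, -0.0, 0.418]
contact_force: [-0.1, -0.5, -2.8]
grip_width: 29.7
finger_force: 30.0
32.3 [ 583.56 -244.29  204.09] [-0.16  0.58 -1.91]
((array([ 22.99, -98.37,   0.04,   0.05]), np.float64(418.77167013172897)), array([ 604.57, -234.97,  105.72]), (array([ 23.4 , -98.4 ,   0.04,   0.05]), np.float64(420.101571215261)))
ring col [282.64 162.56] axis col 282.7233542473066
    268 269 270 271 272 273 274 275 276 277 278 279 280 281 282 283 284 285 286 287 288 289 290 291 292 293 294 295 296 297 298 299
152 168 168 168 168 167 167 167 168 168 167 167 167 167 167 167 168 167 167 167 167 155  50  49  48  46  76 166 166 166 166 166 165
153 167 167 167 167 167 168 167 167 167 167 168 167 167 168 167 167 167 166 167 167 155  49  49  48  45  76 167 166 166 166 165 166
154 168 168 167 167 168 167 168 168 167 167 167 165 153 145 137 137 138 144 146 160 155  50  49  50  47  76 166 166 166 166 166 166
155 168 167 168 167 167 168 168 167 167 167 164 145 135 130 112  90  97 131 131 131 103  50  50  51  48  
[... 1966 characters left out ...]
  76  45  60 103 147 165 165 165 165 165
171 167 161 151 122 104  70  44  67 101 117  78  79  82  83  83  84  82  82  81  79  88 121  75  45  53  87 113 165 165 165 165 158
172 159 154 138 153 113 105  40  47  77 109 107  79  77  80  81  81  80  81  79  79  84  86  58  45  54  71  71 118 165 165 159 117
173 154 148 121 151 146  92  79  52  48  65  83  89 106 105 104  94  95  93  84  83  79  58  47  54  73  64  64  96 138 164 157 106
174 154 148 107 131 153 110  89 100  89  53  49  58  73  81  81  79  78  76  62  55  51  47  58  75  79  87  88 100 120 146 163 149
175 155 150 105 111 121 143 127  92  91  91  85  90  56  58  49  49  52  61  60  74  72  75  78  82  90  92  90  96 113 121 145 163
```

```bash
python3 -c "
from plant import bot
print(bot.close_job())"
```

```text
the job is handed in; nothing more can be done
None
```

The job is handed in with the pliers gripped at their stop (30 N) and the spread ring hanging round the stub at about 105.7 mm (groove 105.5), off the bearing and level to about 0.05 rad by the camera fit. The first try caught on the stub and tilted the ring, so I re-levelled it on the bench and went again. The look-alike blue pliers also toppled against the tool block early on, with no arm contact that I could see, and I left them there.

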